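Load a hub into the clamshell test fixture

TASK

Lift the black hinged lid of the clamshell fixture wide open (it has a lip at the front), and put the tall stepped hub inside, upright, pushed fully home so that it bears against both locating pins. Then press the lid fully shut without slamming it, leaving the other two turned parts on the pallet where they are.

Things in the scene. Friction and masses are not known exactly. Their poses are not given: they have to be found in the camera images.
- case: Clamshell fixture, bolted down: aluminium base 130 mm (x) by 150 mm (y), 40 mm high, on an 8 mm foot plate 200 mm long in y. Origin under its centre at table height; -x is the front (lip side), +x the hinge side, z up. Its tray has 5 mm walls and a floor 22 mm above the table, 18 mm below the rim.
- case_seat (a point): Point on the tray floor, at x -5, y 0, z 22 mm of the case, same axes: where the centre of the hub's underside is when the hub bears on both pins. The pins, round steel, 8 mm thick and 16 mm tall, stand on the floor at x +16.3, y +-14.9 mm of the case: a V open to the front, into which the hub is pushed along +x.
- lid (a joint): Lid angle, rad: 0 shut, grows as it opens, stop at 1.8 (leaning back). The hinge is stiff (0.8 N m friction): the lid stays where left; moving it takes 5 to 8 N near the front, so a light touch does not shut it. Black shell 130 x 150 mm, 34 mm high, 0.3 kg, hollow below, 5 mm walls; shut, its top is 74.5 mm and its ceiling 69 mm above the table.
- lid_lip (a point): Middle of the lip's front edge, on its underside. The lip is a black tongue 80 mm wide (y), 6 mm thick, standing 24 mm forward of the front faces of lid and base; shut, its underside is 40.5 mm above the table, free space below. Turns with the lid; x points from lip to hinge.
- lid_hinge (a point): Middle of the hinge line, at x +65, z 40.5 mm of the case, level with the lid's underside, 154 mm from the lip's edge; the line runs along y.
- hub: The part to load: steel stepped hub, about 0.32 kg, body 44 mm diameter, 26 mm high, with a boss 22 mm diameter, 10 mm high on top. Origin at the centre of its underside, z up through the boss. Stands on an aluminium pallet plate (260 x 80 x 10 mm) in a row with the two other parts, 85 mm apart, in any of the three places.
- collar: Not to be moved: steel collar 44 mm diameter, 26 mm high with an open 22 mm bore and no boss. Origin at the centre of its underside.
- button_hub: Not to be moved: short stepped steel part, body 44 mm diameter and only 12 mm high, boss 22 mm diameter and 8 mm high. Origin at the centre of its underside.
Not all that is in view belongs to the job. Leave any turquoise look-alike of the case alone.

How it is judged (in metres and radians):
On the way, in this order (a step that is already met when the one before it is completed fails the run):
1. the lid has been opened past 1.4 rad (value of joint lid above 1.4 rad), for 0.2 s.
2. the hub stands home in the open fixture, within 2.5 mm of its seat (horizontal distance between hub and case_seat below 0.0025 m and z of hub in the frame of case_seat below 0.003 m and angle between hub's own z axis and vertical below 0.1 rad and value of joint lid above 1 rad), for 0.2 s.
At the end, for the whole second after the job is handed in: The lid is shut (under 0.03 rad), and inside it the hub stands at rest upright (within 0.1 rad, boss up) on the tray floor (within 3 mm), its centre within 2.5 mm of the seat against both pins (value of joint lid below 0.03 rad and horizontal distance between hub and case_seat below 0.0025 m and z of hub in the frame of case_seat between -0.004 and 0.003 m and angle between hub's own z axis and vertical below 0.1 rad and linear speed of hub below 0.02 m/s); the robot touches nothing.
It fails at once if the lid is slammed (closing faster than 4 rad/s) (velocity of joint lid below -4 rad/s).
It fails at once if another turned part is moved by more than 30 mm (distance of any of collar, button_hub from where it was at the start of the episode above 0.03 m).
It also fails if it takes over 69 s, if anything falls off the work surface, if the arm or the gripper's body presses on something with over 40 N, if the wrist force passes 120 N, or if a joint passes its speed limit or range.

ROBOT

A 6-joint arm with a two-finger parallel gripper is mounted at the origin on the work surface. World frame = base frame: x ahead of the robot, y to its left, z up, the work surface at z = 0. Lengths are in mm, angles in rad, forces in N, time in s.
With the tool pointing down it reaches from about 400 to 925 mm from the base axis. Payload 12.5 kg.
Tool frame: the origin (TCP) lies midway between the tips of the shut fingers; the grasp point (between the pads) lies 19 mm behind it; y points along the fingers, x is the direction in which the jaws open and shut, and the axes are right-handed (so a half turn about y gives the same grasp; the last joint's range is limited). The gripper opens to 95 mm and grips with 3 to 60 N. Pads are 20 mm wide; open, the fingers measure 119 mm over their backs; the gripper's body (75 mm by 180 mm) begins 59 mm behind the grasp point.
Start: joints at [1.066, 0.491, 1.559, -0, 1.092, -0.106], TCP at [242.682, 575.982, 183.561] pointing down, gripper open.
Joint ranges: [-3.1, 3.1], [-0.84, 2.19], [0.05, 2.79], [-1.13, 4.28], [0.06, 2.93], [-2.69, 2.69]. Speed limits (rad/s): [2.22, 2.22, 2.79, 3.14, 3.14, 3.14].

INTERFACE

Orientations are given as [roll, pitch, yaw] about the fixed x, y, z axes, in that order (R = Rz(yaw) Ry(pitch) Rx(roll)).
In Python, from cell import env, vision, job gives the robot as it stands.
- The arm moves only by the shell command python3 -m crank 'ROWS' [OPENING]. ROWS is JSON, a list of rows, each a list of 6 numbers: the shift along the tool's x, y, z in mm, then the turn, a rotation vector about the tool's x, y, z in degrees. In form: [[x, y, z, rx, ry, rz], ...]. A call has 1 to 5 rows; each row is the pose to reach, as a shift and turn from the pose measured when the call began, along the tool's axes at that moment; what a row does not reach only later rows make up. A row lasts 1/10 s, in which the tool goes at most 50 mm and 8.59 degrees, less where a joint would pass 70% of its speed; a pose out of reach is approached as far as the arm can. A call with a gripper value outside its range is refused whole. OPENING is the opening, from 0 (shut) to 1 (fully open), set as the call begins (- or left out, the last holds). The fingers move at their own pace and stop on an object; the grip force is fixed at half the most. Time passes only in rows, so rows that repeat a pose let the fingers close. It gives the time, the measured TCP pose, the force and the opening at its end, in the units of the state.
- env.state(): the state, without advancing time (a new reading comes with each control period).
- vision.read_camera(name): name is "scene" or "top" or "wrist"; returns (picture, depth): 384x512x3 uint8, blue, green, red; 384x512 float32, mm along the optical axis (not along the pixel's ray), 0 where there is no reading.
- vision.calibration(name): a dict with "vertical_fov" (degrees; the focal length in pixels is half the picture's height over the tangent of half this angle, whatever the lens; pixels are square), "cx", "cy" (the principal point, pixels), "pose" (4x4, takes a point from camera to world coordinates). Camera axes: x right, y down, z forward; pixel columns grow to the right and rows downward; lengths in mm; the calibration is good to about 2 mm. The wrist camera is an equidistant fisheye: a pixel r from the principal point sees the ray r / f radians off the axis. A picture is of the moment at which its call begins: read the wrist's pose just before it. calibration takes no time and is no camera call; for the wrist camera it gives the pose at the moment of the call.
- job.job_done(): hands the job in, once; it reports no verdict.
The state is a dict: "t": time; "joints": joint angles; "qvel": joint speeds; "tau": joint torques, N m; "eef_pos": TCP position; "tcp_rot": TCP orientation; "ft_force": force on the tool from outside, world axes, zero at the start; "moment": the same for the moment, N m; "opening": opening from 0.0 (shut) to 1.0 (fully open).
Only numpy, scipy, OpenCV 4.12 (cv2) and the standard library are available. Lean on these libraries where they do the work, as an engineer would, in place of code of your own. Each camera call takes 0.05 s, during which the arm holds its last target.

## Working session

There is one attempt and no reset: what is moved stays moved. The work goes in short steps, Python scripts to look and compute and a shell command to move; the robot and the scene stay as the last step left them, time stands still between calls to the robot, and variables do not carry over. Pictures are saved under pics/ and viewed, and the job is handed in when it is done.

```bash
ls; mkdir -p pics
python3 - <<'E'
from cell import env,vision,job
import cv2
print(env.state())
for n in ("scene","top","wrist"):
    p,d=vision.read_camera(n); c=vision.calibration(n); print(n,c)
    cv2.imwrite(f"pics/{n}0.png",p)
    import numpy as np; np.save(f"pics/{n}0.npy",d)
E
```

```text
pics
{'t': 0.0, 'joints': array([ 1.06640981e+00,  4.91575416e-01,  1.55942387e+00, -1.59991033e-05,
        1.09167131e+00, -1.05628841e-01]), 'qvel': array([ 7.27976887e-04, -2.33536258e-03,  7.12822245e-04,  3.45201565e-05,
        9.37090883e-04, -1.40005414e-03]), 'tau': array([ 1.86598190e-03, -6.12641644e+01, -2.58181769e+01,  6.93926518e-02,
        4.81499650e-02, -3.63602226e-05]), 'eef_pos': array([242.54583446, 575.73885229, 182.96071512]), 'tcp_rot': array([-1.57069679e+00,  1.07342983e-03,  1.17204609e+00]), 'ft_force': array([-0.20562387, -0.27805995, -0.27953329]), 'moment': array([ 0.00575384, -0.05799971,  0.03092245]), 'opening': 0.9973895141637723}
scene {'vertical_fov': 48.772922890418045, 'cx': 250.6726311352592, 'cy': 187.56522867803088, 'pose': array([[ 7.68674897e-01,  4.93557181e-01, -4.06866331e-01,
         9.57252135e+02],
       [ 6.39594768e-01, -6.00617869e-01,  4.79767348e-01,
        -4.13004232e+02],
       [-7.57856903e-03, -6.29014694e-01, -7.77356469e-01,
         8.62703452e+02],
       [ 0.00000000e+00,  0.00000000e+00,  0.00000000e+00,
       
[... 205 characters left out ...]

       [-9.99313921e-01, -3.05700206e-02, -2.09083929e-02,
         1.13384742e+02],
       [ 2.46469961e-02, -1.27538092e-01, -9.91527388e-01,
         1.18782232e+03],
       [ 0.00000000e+00,  0.00000000e+00,  0.00000000e+00,
         1.00000000e+00]])}
wrist {'vertical_fov': 65.70646984690485, 'cx': 259.8021443046826, 'cy': 189.89192997469374, 'pose': array([[ 3.87719973e-01,  8.87454998e-01,  2.49192396e-01,
         1.72336319e+02],
       [ 9.21775761e-01, -3.72803623e-01, -1.06521849e-01,
         6.05127247e+02],
       [-1.63351919e-03,  2.71000159e-01, -9.62577917e-01,
         3.84451111e+02],
       [ 0.00000000e+00,  0.00000000e+00,  0.00000000e+00,
         1.00000000e+00]])}
```

View pictures.

View pics/scene0.png

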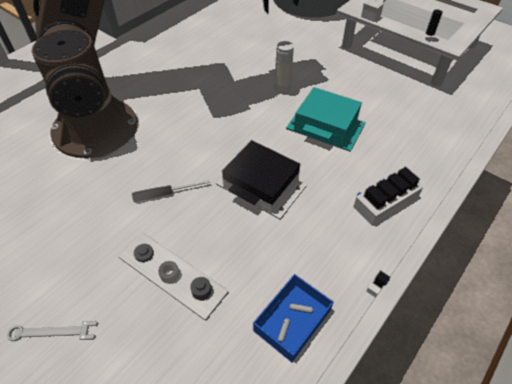

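View pics/top0.png

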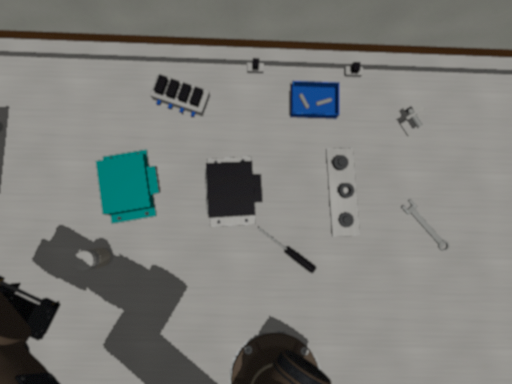

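View pics/wrist0.png

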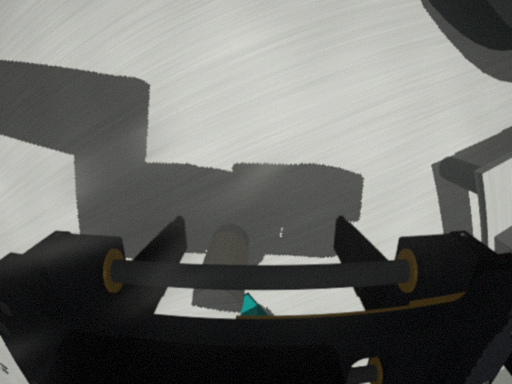

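```bash
cat > h.py <<'E'
import numpy as np, cv2
from cell import env,vision,job
def cloud(n,d,c=None):
    c=c or vision.calibration(n); f=d.shape[0]/2/np.tan(np.radians(c['vertical_fov']/2))
    v,u=np.mgrid[:d.shape[0],:d.shape[1]]
    x=(u-c['cx'])/f; y=(v-c['cy'])/f
    P=np.stack([x*d,y*d,d],-1)
    return P@c['pose'][:3,:3].T+c['pose'][:3,3]
def proj(n,p,c=None):
    c=c or vision.calibration(n); f=192/np.tan(np.radians(c['vertical_fov']/2))
    q=(np.atleast_2d(p)-c['pose'][:3,3])@c['pose'][:3,:3]
    return np.c_[c['cx']+f*q[:,0]/q[:,2], c['cy']+f*q[:,1]/q[:,2]]
def st():
    s=env.state(); print('t %.2f'%s['t'],'tcp',s['eef_pos'].round(1),'rot',s['tcp_rot'].round(3),'F',s['ft_force'].round(1),'M',s['moment'].round(2),'op %.3f'%s['opening'],'q',s['joints'].round(2)); return s
E
python3 - <<'E'
from h import *
for n,(x0,y0,x1,y1) in (("scene",(110,130,320,320)),("top",(190,140,370,250))):
    p=cv2.imread(f"pics/{n}0.png"); d=np.load(f"pics/{n}0.npy")
    P=cloud(n,d); np.save(f"pics/{n}P.npy",P)
    k=cv2.resize(p[y0:y1,x0:x1],None,fx=3.8 if n=='scene' else 4.4,fy=3.8 if n=='scene' else 4.4,interpolation=cv2.INTER_CUBIC)
    k=np.clip(k.astype(float)*1.5,0,255).astype('uint8')
    k=k[:600,:800]
    cv2.imwrite(f"pics/{n}0c.png",k)
P=np.load("pics/topP.npy")
for u,v in [(231,188),(215,175),(245,205),(257,188),(340,162),(345,190),(346,219),(343,205),(300,220),(127,185)]:
    print((u,v),P[v,u].round(1))
P=np.load("pics/sceneP.npy")
for u,v in [(143,250),(169,268),(201,284),(201,290),(260,170),(120,210)]:
    print((u,v),P[v,u].round(1))
E
```

```text
(231, 188) [523.9 139.6  73.3]
(215, 175) [558.9 185.2  72.1]
(245, 205) [477.9  99.5  74.9]
(257, 188) [529.2  66.4  43.4]
(340, 162) [ 610.5 -169.4   50.6]
(345, 190) [ 534.7 -194.5    9.2]
(346, 219) [ 449.1 -192.    28.9]
(343, 205) [ 490.3 -188.3    9.7]
(300, 220) [443.3 -64.1  -1.5]
(127, 185) [523.5 425.6  73.7]
(143, 250) [ 447.9 -193.1   27.6]
(169, 268) [ 523.4 -185.1   20.8]
(201, 284) [ 615.9 -175.2   46.5]
(201, 290) [ 621.6 -182.3   37.3]
(260, 170) [526.6 131.4  74.1]
(120, 210) [ 296.4 -145.    -1.9]
```

View pics/scene0c.png

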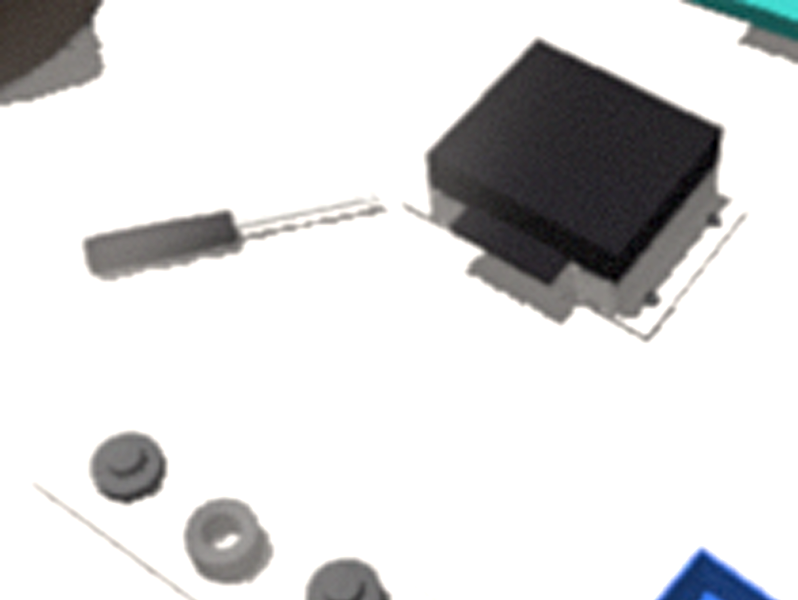

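View pics/top0c.png

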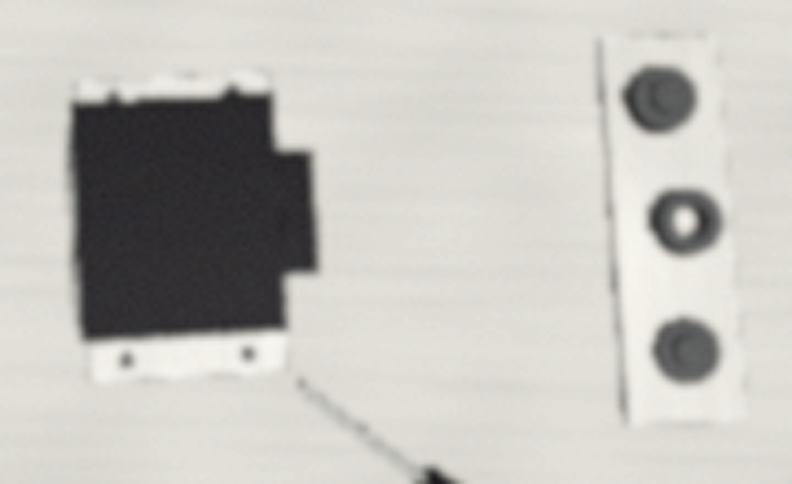

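```bash
cat >> h.py <<'E'
def ray(n,uv,z,c=None):
    c=c or vision.calibration(n); f=192/np.tan(np.radians(c['vertical_fov']/2))
    uv=np.atleast_2d(uv).astype(float)
    r=np.c_[(uv[:,0]-c['cx'])/f,(uv[:,1]-c['cy'])/f,np.ones(len(uv))]@c['pose'][:3,:3].T
    o=c['pose'][:3,3]; return o+r*((np.atleast_1d(z)-o[2])/r[:,2])[:,None]
E
python3 - <<'E'
from h import *
tc=np.array([(73,102),(272,96),(285,329),(82,340),(312,152),(318,271)])/4.4+[190,140]-.4
print("top", ray("top",tc,np.array([74.5]*4+[46.5]*2)).round(1).tolist())
sc=np.array([(538,40),(722,128),(428,155),(556,282),(455,230)])/3.8+[110,130]-.4
print("scene", ray("scene",sc,np.array([74.5]*3+[40.5,40.5])).round(1).tolist())
# fit using scene/top lid cloud: points z 70-79 dark
for n in("top","scene"):
    P=np.load(f"pics/{n}P.npy"); p=cv2.imread(f"pics/{n}0.png").max(2)
    m=(P[...,2]>66)&(P[...,2]<82)&(p<70)&(abs(P[...,0]-525)<110)&(abs(P[...,1]-135)<110)
    q=P[m][:,:2].astype(np.float32); r=cv2.minAreaRect(q); print(n,m.sum(),q.mean(0),r, P[m][:,2].mean())
    # hub
    m=(P[...,2]>30)&(np.hypot(P[...,0]-614,P[...,1]+178)<40); q=P[m]; print('hub',m.sum(),q.mean(0), (q.min(0)+q.max(0))/2)
    m=(P[...,2]>41)&(np.hypot(P[...,0]-614,P[...,1]+178)<40); q=P[m]; print('boss',m.sum(),q.mean(0), (q.min(0)+q.max(0))/2)
# hub pixels
k=(np.array([(664,97),(660,99)]))/4.4+[190,140]-.4
print(ray("top",k,np.array([46,36])))
E
```

```text
top [[592.1, 210.8, 74.5], [600.0, 85.1, 74.5], [452.9, 73.0, 74.5], [442.5, 199.1, 74.5], [568.9, 57.5, 46.5], [491.8, 51.8, 46.5]]
scene [[443.0, 197.8, 74.5], [589.4, 211.6, 74.5], [455.3, 70.8, 74.5], [569.1, 63.6, 40.5], [491.2, 54.5, 40.5]]
top 2425 [521.62317 142.27663] ((522.7340698242188, 141.72433471679688), (147.3920440673828, 130.0106964111328), 5.0540032386779785) 74.5330361971343
hub 181 [ 612.65131951 -175.20507434   38.44532618] [ 613.41011033 -175.77130958   41.21068962]
boss 46 [ 613.0460671  -176.45793641   45.96075288] [ 613.05778921 -178.8002824    47.09722198]
scene 2407 [526.1548  136.21187] ((522.1593627929688, 141.06834411621094), (149.84832763671875, 132.1071014404297), 5.242175102233887) 74.49910418791885
hub 326 [ 614.33307046 -177.99340606   38.59941843] [ 612.22329056 -176.39797435   39.51497646]
boss 86 [ 612.84198689 -176.66575358   45.97098129] [ 612.21858137 -176.46870133   45.46152357]
[[ 612.40962884 -172.06971004   46.        ]
 [ 612.77049639 -171.91433744   36.        ]]
```

Run:
```python
from h import *
p=cv2.imread("pics/top0.png"); k=cv2.resize(p[145:240,320:370],None,fx=6,fy=6,interpolation=cv2.INTER_CUBIC)
p=cv2.imread("pics/scene0.png"); k2=cv2.resize(p[265:310,175:230],None,fx=8,fy=8,interpolation=cv2.INTER_CUBIC)
H=max(k.shape[0],k2.shape[0]); o=np.zeros((H,k.shape[1]+k2.shape[1],3),'uint8'); o[:k.shape[0],:k.shape[1]]=k; o[:k2.shape[0],k.shape[1]:]=k2
cv2.imwrite("pics/hub0.png",np.clip(o*1.4,0,255).astype('uint8'))
```

```text
(no output)
```

View pics/hub0.png

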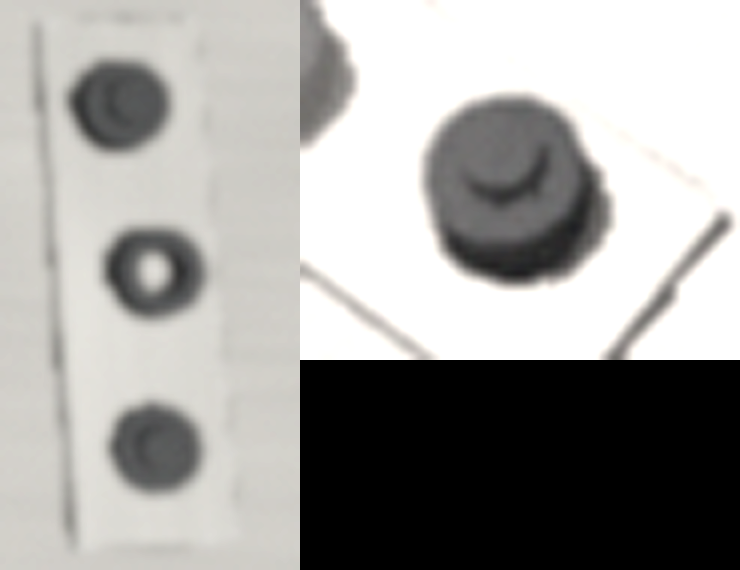

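```bash
cat >> h.py <<'E'
from scipy.spatial.transform import Rotation as Ro
C0=np.array([522.4,141.3]); YAW=np.radians(94.9)
cx=np.array([np.cos(YAW),np.sin(YAW)]); cy=np.array([-np.sin(YAW),np.cos(YAW)])
def w(x,y,z): return np.r_[C0+x*cx+y*cy,z]
def orient(yaw,tilt=0):  # tool-down at yaw, then turned +tilt about tool x (rad)
    return Ro.from_euler('z',yaw)*Ro.from_euler('x',-np.pi/2)*Ro.from_euler('x',tilt)
def rel(p,R,s=None):
    s=s or env.state(); Rc=Ro.from_euler('xyz',s['tcp_rot'])
    return np.r_[Rc.inv().apply(np.asarray(p)-s['eef_pos']),np.degrees((Rc.inv()*R).as_rotvec())].round(1)
LY=YAW-np.pi/2
E
python3 - <<'E'
from h import *
s=st()
print(rel(w(-60,0,260),orient(LY,0)).tolist())
print(rel(w(-180,0,150),orient(LY,np.radians(50))).tolist())
E
```

```text
t 0.15 tcp [242.6 575.8 183.1] rot [-1.571e+00  1.000e-03  1.172e+00] F [ 0.6 -0.3  0.4] M [ 0.03 -0.03  0.  ] op 1.000 q [ 1.07  0.49  1.56 -0.    1.09 -0.11]
[-344.9, -76.6, -454.5, 0.0, 62.3, -0.0]
[-451.0, 33.5, -510.4, 44.9, 58.1, -27.1]
```

Run:
```python
from h import *
P=np.load("pics/sceneP.npy")
for u,v in [(285,45),(285,60),(285,85),(278,70),(292,70)]: print(P[v,u].round(0))
```

```text
[324. 497. 160.]
[342. 476. 129.]
[343. 483.  35.]
[321. 472.  87.]
[285. 604.  -3.]
```

```bash
python3 -m crank '[[0,-50,0,0,8,0],[0,-100,0,0,16,0],[0,-100,-50,0,24,0],[-50,-100,-80,0,32,0],[-80,-100,-120,0,40,0]]' 0
```

```text
t: 0.65
eef_pos: [318.1, 460.9, 282.7]
tcp_rot: [-1.572, 0.002, 0.469]
ft_force: [1.0, -0.1, 0.3]
opening: 0.638
```

Run:
```python
from h import *
s=st()
print(rel(w(-60,0,260),orient(LY,0)).tolist())
print(rel(w(-180,0,160),orient(LY,np.radians(50))).tolist())
```

```text
t 0.65 tcp [318.1 460.9 282.7] rot [-1.572  0.002  0.469] F [ 1.  -0.1  0.3] M [0.02 0.01 0.04] op 0.638 q [ 0.85  0.31  1.58 -0.    1.25  0.38]
[15.2, 23.0, -433.0, 0.1, 22.0, -0.1]
[-29.5, 123.1, -544.2, 49.4, 20.5, -9.7]
```

```bash
python3 -m crank '[[-30,20,-45,0,8,0],[-30,20,-90,0,16,0],[-20,20,-140,8,20,-2],[-20,20,-190,16,20,-4],[-20,40,-240,24,20,-6]]' 0; python3 -c "
from h import *
st();print(rel(w(-180,0,160),orient(LY,np.radians(50))).tolist())"
```

```text
t: 1.15
eef_pos: [392.6, 269.4, 253.4]
tcp_rot: [-1.228, -0.016, 0.118]
ft_force: [0.7, 1.4, 0.5]
opening: 0.216
t 1.15 tcp [392.6 269.4 253.4] rot [-1.228 -0.016  0.118] F [0.7 1.4 0.5] M [-0.28  0.01 -0.02] op 0.216 q [ 0.24  0.16  1.92  0.4   1.04 -0.07]
[106.5, -18.7, -335.6, 30.3, 2.1, -0.3]
```

```bash
python3 -m crank '[[106,-19,-336,30,2,0],[106,-19,-336,30,2,0],[106,-19,-336,30,2,0],[106,-19,-336,30,2,0],[106,-19,-336,30,2,0]]' 0; python3 -c "
from h import *
st();print(rel(w(-180,0,160),orient(LY,np.radians(50))).tolist())"
```

```text
t: 1.65
eef_pos: [483.4, 72.1, 191.3]
tcp_rot: [-0.697, 0.005, 0.085]
ft_force: [1.1, -0.3, 0.0]
opening: 0.001
t 1.65 tcp [483.4  72.1 191.3] rot [-0.697  0.005  0.085] F [ 1.1 -0.3  0. ] M [-0.42  0.05 -0.04] op 0.001 q [-0.43  0.49  1.9   0.75  1.36 -0.91]
[45.0, -67.8, -97.3, -0.1, -0.2, -0.2]
```

```bash
python3 -m crank '[[45,-68,-97,0,0,0],[45,-68,-97,0,0,0],[45,-68,-97,0,0,0]]' 0
python3 - <<'E'
from h import *
st();
for n in("scene","wrist"):
    p,d=vision.read_camera(n); cv2.imwrite(f"pics/{n}1.png",p); np.save(f"pics/{n}1.npy",d)
O=orient(LY,np.radians(50))
print(rel(w(-140,0,60),O),rel(w(-120,0,18),O),rel(w(-80,0,18),O))
E
```

```text
t: 1.95
eef_pos: [538.8, -41.3, 158.8]
tcp_rot: [-0.697, 0.006, 0.083]
ft_force: [0.3, 0.5, -0.0]
opening: 0.005
t 1.95 tcp [538.8 -41.3 158.8] rot [-0.697  0.006  0.083] F [ 0.3  0.5 -0. ] M [-0.5   0.02  0.03] op 0.005 q [-0.56  0.64  1.69  0.66  1.46 -0.94]
[ -0.5  96.4 -47.8  -0.1  -0.4  -0.1] [-3.000e-01  1.387e+02 -6.720e+01 -1.000e-01 -4.000e-01 -1.000e-01] [-4.000e-01  1.693e+02 -4.150e+01 -1.000e-01 -4.000e-01 -1.000e-01]
```

View pics/scene1.png

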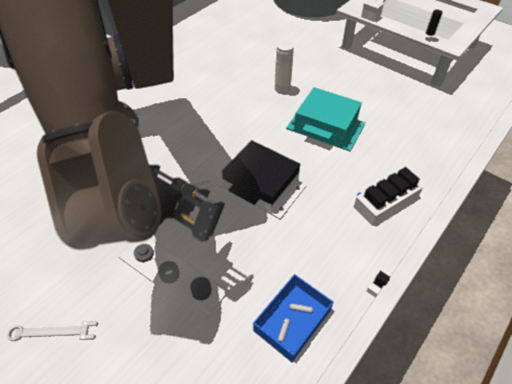

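View pics/wrist1.png

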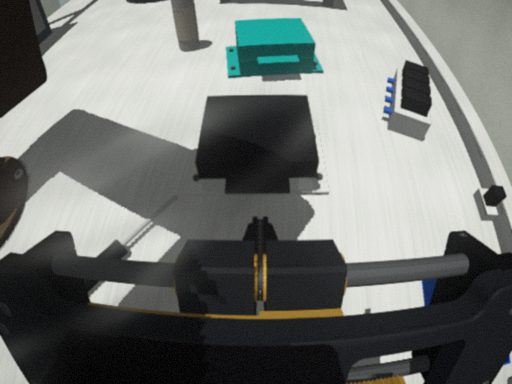

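```bash
python3 -m crank '[[0,45,-22,0,0,0],[0,90,-45,0,0,0],[0,115,-56,0,0,0],[0,134,-65,0,0,0],[0,138,-67,0,0,0]]' 0
python3 - <<'E'
from h import *
st();
for n in("scene","wrist"):
    p,d=vision.read_camera(n); cv2.imwrite(f"pics/{n}2.png",p); np.save(f"pics/{n}2.npy",d)
O=orient(LY,np.radians(50))
print(rel(w(-120,0,18),O),rel(w(-80,0,18),O))
E
```

```text
t: 2.55
eef_pos: [531.6, 23.3, 17.3]
tcp_rot: [-0.695, 0.009, 0.084]
ft_force: [0.2, -0.2, -0.0]
opening: 0.003
t 2.55 tcp [531.6  23.3  17.3] rot [-0.695  0.009  0.084] F [ 0.2 -0.2 -0. ] M [-0.44 -0.   -0.05] op 0.003 q [-0.47  0.83  1.82  0.77  1.19 -1.12]
[-0.   0.3 -0.8 -0.1 -0.4 -0.1] [-0.2 31.  24.9 -0.1 -0.4 -0.1]
```

View pics/scene2.png

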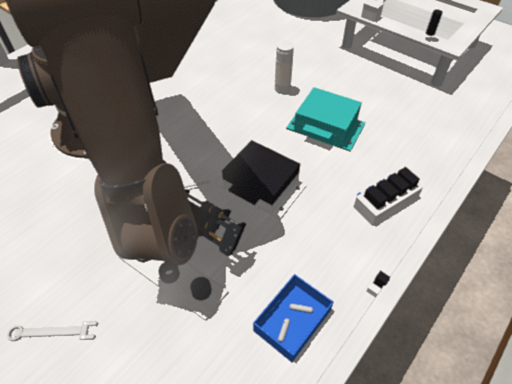

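View pics/wrist2.png

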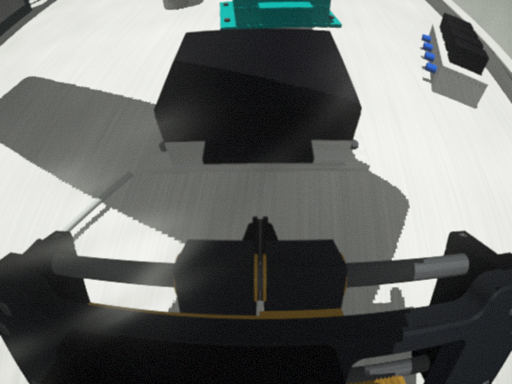

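```bash
cat >> h.py <<'E'
def fray(uv,z,c=None):
    c=c or vision.calibration("wrist"); f=192/np.tan(np.radians(c['vertical_fov']/2))
    out=[]
    for (u,v) in np.atleast_2d(uv):
        a=np.array([u-c['cx'],v-c['cy']],float); r=np.hypot(*a); th=r/f
        d=np.r_[a/r*np.sin(th),np.cos(th)] if r>0 else np.array([0,0,1.])
        d=c['pose'][:3,:3]@d; o=c['pose'][:3,3]; out.append(o+d*(z-o[2])/d[2])
    return np.array(out)
def fproj(p,c=None):
    c=c or vision.calibration("wrist"); f=192/np.tan(np.radians(c['vertical_fov']/2))
    q=(np.atleast_2d(p)-c['pose'][:3,3])@c['pose'][:3,:3]
    rr=np.hypot(q[:,0],q[:,1]); th=np.arctan2(rr,q[:,2])
    return np.c_[c['cx']+f*th*q[:,0]/rr,c['cy']+f*th*q[:,1]/rr]
def tocase(p): p=np.atleast_2d(p); return np.c_[(p[:,:2]-C0)@np.c_[cx,cy],p[:,2]]
E
python3 - <<'E'
from h import *
print(tocase(fray([(203,163),(257.5,163),(312,163)],42)).round(1))
print(tocase(fray([(186,33),(330,29)],74.5)).round(1))
E
```

```text
[[-89.2  41.1  42. ]
 [-89.8   1.5  42. ]
 [-89.8 -37.9  42. ]]
[[ 61.2  75.4  74.5]
 [ 68.2 -74.3  74.5]]
```

```bash
python3 -m crank '[[0,16,12,0,0,0],[0,31,25,0,0,0],[0,31,25,0,0,0]]' 0
cat >> h.py <<'E'
def Tlift(deg,s=17,b=np.radians(40),half=10):
    th=np.radians(deg); d=np.array([np.cos(b),-np.sin(b)]); n=np.array([np.sin(b),np.cos(b)])
    H=np.array([65,40.5])
    if th<b: Cc=H+154*np.array([-np.cos(th),np.sin(th)])+s*d
    else: Cc=H+(154-s)*np.array([-np.cos(th),np.sin(th)])
    T=Cc-half*n; return w(T[0],0,T[1])
E
python3 - <<'E'
from h import *
st()
O=orient(LY,np.radians(50))
for a in range(0,101,5): print(a,rel(Tlift(a),O)[:3], tocase(Tlift(a)).round(0))
E
```

```text
t: 2.95
eef_pos: [529.2, 62.9, 19.5]
tcp_rot: [-0.697, 0.006, 0.084]
ft_force: [-0.2, -0.3, 0.0]
opening: 0.004
t 2.95 tcp [529.2  62.9  19.5] rot [-0.697  0.006  0.084] F [-0.2 -0.3  0. ] M [-0.48  0.06  0.01] op 0.004 q [-0.41  0.81  1.87  0.83  1.15 -1.12]
0 [-0.1 -4.4 -0.6] [[-82.   0.  22.]]
5 [ -0.2 -12.6  10.1] [[-82.   0.  35.]]
10 [ -0.2 -19.8  21.5] [[-80.  -0.  49.]]
15 [ -0.3 -26.   33.4] [[-77.  -0.  62.]]
20 [ -0.4 -31.1  45.8] [[-73.  -0.  75.]]
25 [ -0.5 -35.1  58.6] [[-68.  -0.  87.]]
30 [ -0.6 -38.   71.7] [[-62.  -0.  99.]]
35 [ -0.6 -39.7  85.1] [[-55.   0. 110.]]
40 [ -0.7 -40.3  98.5] [[-46.  -0. 121.]]
45 [ -0.8 -39.8 110.4] [[-38.  -0. 130.]]
50 [ -0.8 -38.2 122.3] [[-29.   0. 138.]]
55 [ -0.9 -35.6 133.9] [[-20.   0. 145.]]
60 [ -0.9 -32.  145.3] [[-10.  -0. 151.]]
65 [ -1.  -27.4 156.4] [[  1.   0. 157.]]
70 [ -1.  -21.8 167. ] [[ 12.   0. 162.]]
75 [ -1.  -15.4 177. ] [[ 23.  -0. 165.]]
80 [ -1.1  -8.1 186.5] [[ 35.  -0. 168.]]
85 [ -1.1  -0.  195.3] [[ 47.   0. 169.]]
90 [ -1.1   8.8 203.4] [[ 59.   0. 170.]]
95 [ -1.1  18.3 210.6] [[ 71.  -0. 169.]]
100 [ -1.1  28.4 217. ] [[ 82.   0. 168.]]
```

```bash
python3 -m crank '[[0,-4,0,0,0,0],[0,-8,5,0,0,0],[0,-13,10,0,0,0],[0,-20,21,0,0,0],[0,-26,33,0,0,0]]' 0
python3 - <<'E'
from h import *
st()
for n in("scene","wrist"):
    p,d=vision.read_camera(n); cv2.imwrite(f"pics/{n}3.png",p); np.save(f"pics/{n}3.npy",d)
O=orient(LY,np.radians(50))
for a in range(15,101,5): print(a,rel(Tlift(a),O)[:3])
E
```

```text
t: 3.45
eef_pos: [529.5, 63.8, 62.7]
tcp_rot: [-0.697, 0.006, 0.084]
ft_force: [0.8, 0.8, -0.3]
opening: 0.006
t 3.45 tcp [529.5  63.8  62.7] rot [-0.697  0.006  0.084] F [ 0.8  0.8 -0.3] M [-0.54  0.01 -0.03] op 0.006 q [-0.41  0.74  1.86  0.81  1.2  -1.05]
15 [-0.9  1.3 -1.1]
20 [-0.9 -3.9 11.3]
25 [-0.9 -7.9 24.1]
30 [ -1.  -10.8  37.2]
35 [ -1.  -12.5  50.6]
40 [ -1.1 -13.1  64. ]
45 [ -1.1 -12.6  75.9]
50 [ -1.2 -11.   87.8]
55 [-1.2 -8.4 99.4]
60 [ -1.2  -4.8 110.8]
65 [ -1.3  -0.3 121.9]
70 [ -1.3   5.3 132.5]
75 [ -1.3  11.7 142.5]
80 [ -1.3  19.  152. ]
85 [ -1.3  27.1 160.8]
90 [ -1.4  35.9 168.9]
95 [ -1.4  45.4 176.2]
100 [ -1.4  55.4 182.6]
```

View pics/wrist3.png

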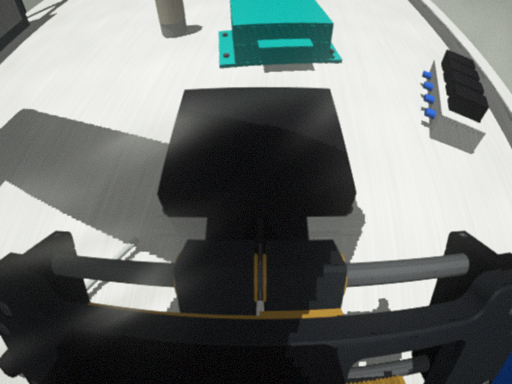

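View pics/scene3.png

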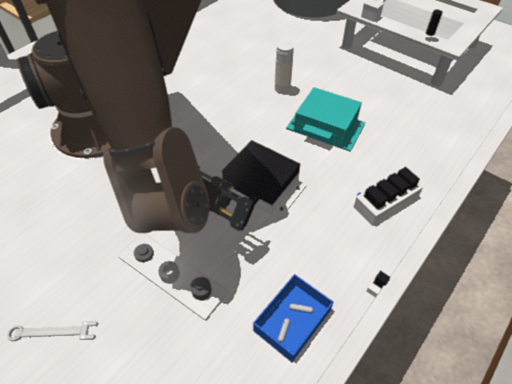

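```bash
cat >> h.py <<'E'
def lidfit(n,d,p,ylim=70):
    Q=tocase(cloud(n,d).reshape(-1,3)); k=p.reshape(-1,3).max(1)<75
    m=k&(abs(Q[:,1])<ylim)&(Q[:,0]>-60)&(Q[:,0]<60)&(Q[:,2]>50)
    q=Q[m]; 
    for i in range(-60,60,20):
        j=(q[:,0]>=i)&(q[:,0]<i+20); print(i+10,j.sum(),np.median(q[j,2]).round(1) if j.any() else None)
E
python3 - <<'E'
from h import *
lidfit("scene",np.load("pics/scene3.npy"),cv2.imread("pics/scene3.png"))
E
```

```text
-50 353 74.9
-30 356 74.9
-10 331 74.7
10 328 74.9
30 333 74.8
50 303 74.7
```

Run:
```python
from h import *
s=st(); print(fproj(s['eef_pos']), fproj(w(-89,0,40.5)), fproj(w(-65,0,74.5)),fproj(w(65,75,74.5)),proj("scene",s['eef_pos']))
a=cv2.imread("pics/scene3.png")[120:250,170:320]; b=cv2.imread("pics/scene0.png")[120:250,170:320]
k=np.hstack([a,b]); k=cv2.resize(k,None,fx=2.66,fy=2.66,interpolation=cv2.INTER_CUBIC)
cv2.imwrite("pics/cmp3.png",np.clip(k*2.2,0,255).astype('uint8'))
```

```text
t 3.55 tcp [529.9  64.2  63.4] rot [-0.698  0.003  0.084] F [ 0.1 -0.3 -0.4] M [-0.49  0.02  0.07] op 0.003 q [-0.41  0.74  1.86  0.81  1.2  -1.05]
[[259.96687121 215.51426268]] [[258.96148098 243.01800805]] [[258.70516737 192.77336022]] [[185.78430134  87.20740904]] [[243.54872186 189.70387806]]
```

View pics/cmp3.png

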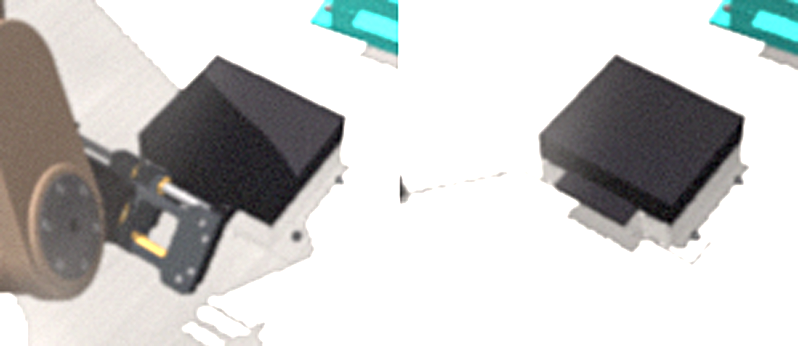

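Run:
```python
from h import *
p,d=vision.read_camera("wrist"); np.save("pics/wrist4.npy",d)
k=cv2.resize(p[170:300,170:350],None,fx=4.4,fy=4.4,interpolation=cv2.INTER_CUBIC).astype(float)
cv2.imwrite("pics/wrist4c.png",np.clip(k*4,0,255).astype('uint8'))
c=vision.calibration("wrist"); f=192/np.tan(np.radians(c['vertical_fov']/2))
def pt(u,v):
    a=np.array([u-c['cx'],v-c['cy']]); r=np.hypot(*a); th=r/f; dd=np.r_[a/r*np.tan(th),1]*d[v,u]
    return tocase(c['pose'][:3,:3]@dd+c['pose'][:3,3]).round(1)[0], d[v,u]
for u,v in [(220,110),(258,110),(300,110),(258,150),(258,180),(258,195),(258,205),(258,212),(258,220),(258,230),(258,237),(220,225),(220,235),(300,230),(180,205),(340,205)]: print((u,v),*pt(u,v))
```

```text
(220, 110) [25.8 35.8 73.9] 263.6522
(258, 110) [25.   1.  73.8] 263.1362
(300, 110) [ 26.5 -37.5  72.9] 264.55847
(258, 150) [-24.    0.9  73.6] 235.70027
(258, 180) [-54.3   0.7  74.4] 218.032
(258, 195) [-64.6   0.8  70.1] 215.73526
(258, 205) [-65.3   0.9  57.3] 225.96825
(258, 212) [-64.3   1.   44.9] 236.7492
(258, 220) [-97.1   0.4  92. ] 179.3693
(258, 230) [-108.9    0.3  102.1] 164.31783
(258, 237) [-116.1    0.2  108.2] 155.276
(220, 225) [-76.4  30.6  45.5] 229.57785
(220, 235) [-85.1  30.1  45.4] 224.71182
(300, 230) [-81.  -31.5  45.7] 226.56563
(180, 205) [-65.6  61.7  57.4] 225.90346
(340, 205) [-64.6 -63.5  55.3] 227.78987
```

View pics/wrist4c.png

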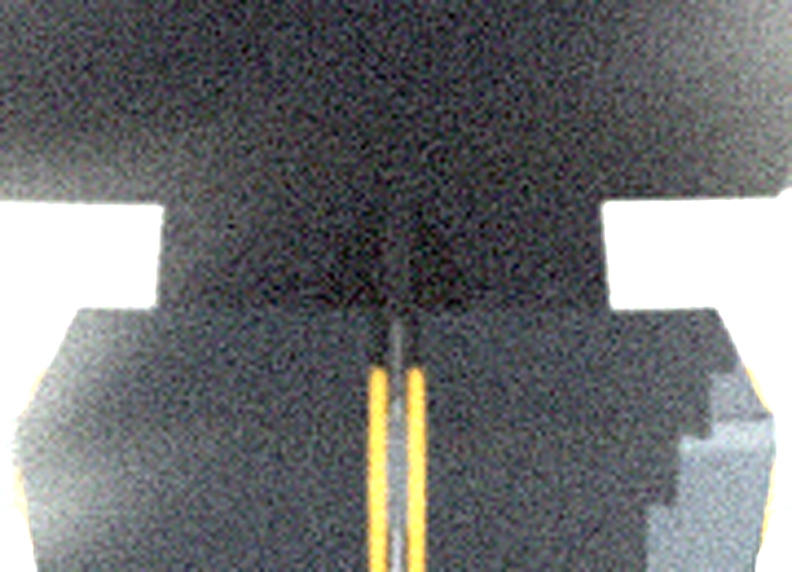

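Run:
```python
from h import *
O=orient(LY,np.radians(60))
for q in [(-125,60),(-130,17)]: print(q,rel(w(q[0],1,q[1]),O))
```

```text
(-125, 60) [ -1.6 -34.8 -32.5  10.   -0.2  -0.1]
(-130, 17) [ -1.4 -11.  -68.7  10.   -0.2  -0.1]
```

```bash
python3 -m crank '[[-1,-35,-32,5,0,0],[-1,-30,-40,10,0,0],[-1,-11,-69,10,0,0],[-1,-11,-69,10,0,0]]' 0
python3 - <<'E'
from h import *
s=st()
p,d=vision.read_camera("wrist"); np.save("pics/wrist5.npy",d)
k=cv2.resize(p[100:260,170:350],None,fx=3.7,fy=3.7,interpolation=cv2.INTER_CUBIC).astype(float)
cv2.imwrite("pics/wrist5c.png",np.clip(k*2.5,0,255).astype('uint8'))
c=vision.calibration("wrist"); f=192/np.tan(np.radians(c['vertical_fov']/2))
Rc=Ro.from_euler('xyz',s['tcp_rot'])
def pt(u,v):
    a=np.array([u-c['cx'],v-c['cy']]); r=np.hypot(*a); th=r/f; dd=np.r_[a/r*np.tan(th),1]*d[v,u]
    q=c['pose'][:3,:3]@dd+c['pose'][:3,3]
    return Rc.inv().apply(q-s['eef_pos']).round(1), tocase(q).round(1)[0]
for v in range(206,242,2): print((260,v),*pt(260,v),*pt(254,v))
O=orient(LY,np.radians(60))
for q in [(-130,17),(-90,17),(-72,18)]: print(q,rel(w(q[0],1,q[1]),O))
E
```

```text
t: 4.0
eef_pos: [531.7, 11.3, 13.6]
tcp_rot: [-0.521, 0.009, 0.083]
ft_force: [-0.1, -0.7, 0.4]
opening: 0.005
t 4.00 tcp [531.7  11.3  13.6] rot [-0.521  0.009  0.083] F [-0.1 -0.7  0.4] M [-0.55  0.02  0.02] op 0.005 q [-0.53  0.92  1.78  0.81  1.34 -1.19]
(260, 206) [ 0.5 24.2  0.8] [-108.9    1.4    2.2] [-4.3 24.5  0.7] [-108.7    6.2    2. ]
(260, 208) [ 0.5 21.7 -0. ] [-111.5    1.4    2.7] [-4.3 22.4 -0.3] [-111.     6.2    2.3]
(260, 210) [ 0.5 20.4 -1.3] [-113.2    1.4    2.3] [-4.3 20.8 -1.4] [-113.     6.1    2. ]
(260, 212) [ 0.5 18.  -2.1] [-115.7    1.4    2.8] [-4.2 19.2 -2.5] [-114.9    6.1    1.9]
(260, 214) [ 0.5 17.7 -3.6] [-116.8    1.4    1.6] [-4.2 16.9 -3.4] [-117.3    6.1    2.3]
(260, 216) [ 0.5 15.2 -4.4] [-119.3    1.4    2.2] [ -3.2 -31.5  13.4] [-151.     4.8   40.9]
(260, 218) [ 0.5 13.4 -5.4] [-121.3    1.4    2.2] [ -3.1 -34.8  13.3] [-153.8    4.7   42.5]
(260, 220) [  0.5 -36.1  12.5] [-155.4    1.1   42.4] [ -3.1 -38.7  13.6] [-157.1    4.7   44.6]
(260, 222) [  0.5 -38.3  12.2] [-157.5    1.1   43.2] [ -3.  -42.9  14. ] [-160.5    4.6   47.1]
(260
[... 298 characters left out ...]
[  0.5 -49.6  11.9] [-167.4    1.1   48.5] [ -2.8 -52.9  13.3] [-169.6    4.4   51.4]
(260, 232) [  0.5 -52.9  12.1] [-170.2    1.1   50.4] [ -2.7 -57.3  14. ] [-173.     4.3   54.3]
(260, 234) [  0.5 -55.9  12.3] [-172.7    1.1   52.1] [ -2.7 -58.9  13.6] [-174.6    4.2   54.7]
(260, 236) [  0.5 -58.3  12.1] [-174.8    1.1   53.1] [ -2.6 -61.7  13.7] [-177.     4.2   56.2]
(260, 238) [  0.5 -62.   12.7] [-177.8    1.1   55.5] [ -2.6 -62.7  13. ] [-178.2    4.2   56.1]
(260, 240) [  0.5 -64.   12.5] [-179.6    1.1   56.3] [  -1.5 -115.4   37. ] [-212.     2.7  103.1]
(-130, 17) [ 0.3 -0.7  1.2 -0.1 -0.4 -0.1]
(-90, 17) [ 0.2 33.9 21.1 -0.1 -0.4 -0.1]
(-72, 18) [ 0.2 49.1 30.9 -0.1 -0.4 -0.1]
```

View pics/wrist5c.png

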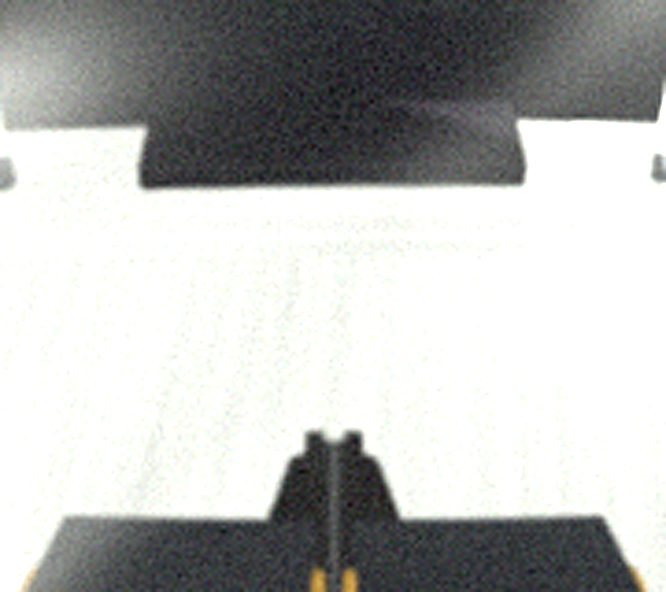

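Run:
```python
from h import *
s=st()
p,d=vision.read_camera("scene"); np.save("pics/scene5.npy",d)
t=proj("scene",s['eef_pos'])[0]; print(t)
R=Ro.from_euler('xyz',s['tcp_rot'])
print(proj("scene",[s['eef_pos']+R.apply(v) for v in [(0,-31,13),(0,-19,0),(0,-78,0),(0,-78,37),(90,-78,0)]]).round(1))
x0,y0=150,140
k=cv2.resize(p[y0:y0+120,x0:x0+150],None,fx=5,fy=5,interpolation=cv2.INTER_CUBIC).astype(float)*1.6
k=np.clip(k,0,255).astype('uint8')
q=tuple(int(a) for a in ((t-[x0,y0])*5)); cv2.circle(k,q,3,(0,0,255),-1)
cv2.imwrite("pics/scene5c.png",k)
```

```text
t 4.05 tcp [532.2  11.7  15.6] rot [-0.521  0.007  0.084] F [ 0.1 -0.9  0.5] M [-0.52 -0.    0.02] op 0.006 q [-0.53  0.91  1.78  0.81  1.34 -1.19]
[230.76855612 215.35774021]
[[225.2 214.7]
 [226.5 217.7]
 [212.5 225.5]
 [216.5 212. ]
 [244.5 244.9]]
```

View pics/scene5c.png

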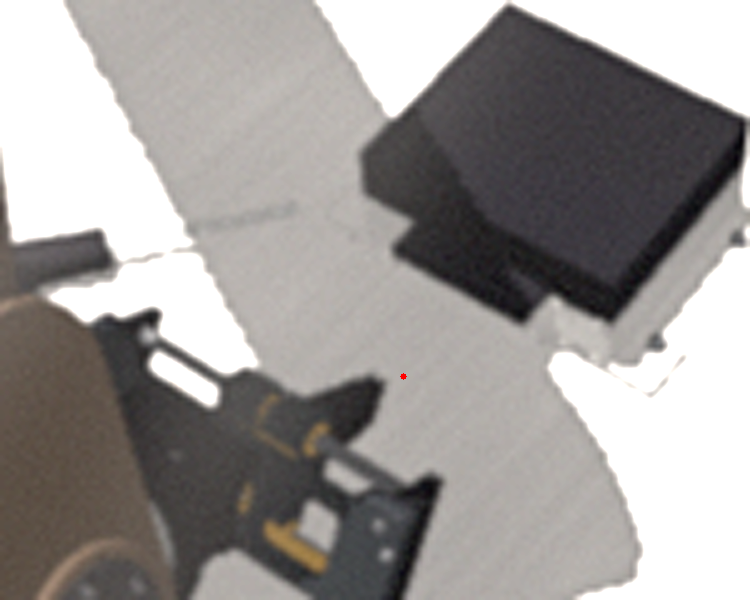

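```bash
python3 -m crank '[[0,25,15,0,0,0],[0,40,24,0,0,0],[0,40,24,0,0,0]]' 0
python3 - <<'E'
from h import *
s=st()
O=orient(LY,np.radians(60))
for q in [(-75,12),(-65,10),(-58,10)]: print(q,rel(w(q[0],1,q[1]),O))
for n,x0,y0 in (("scene",180,150),("wrist",190,120)):
    p,d=vision.read_camera(n)
    k=cv2.resize(p[y0:y0+110,x0:x0+130],None,fx=5,fy=5,interpolation=cv2.INTER_CUBIC).astype(float)*2
    cv2.imwrite(f"pics/{n}6c.png",np.clip(k,0,255).astype('uint8'))
E
```

```text
t: 4.4
eef_pos: [528.1, 60.7, 19.2]
tcp_rot: [-0.522, 0.005, 0.088]
ft_force: [-0.7, -1.2, 0.2]
opening: 0.009
t 4.40 tcp [528.1  60.7  19.2] rot [-0.522  0.005  0.088] F [-0.7 -1.2  0.2] M [-0.56 -0.02 -0.04] op 0.009 q [-0.46  0.89  1.83  0.87  1.29 -1.2 ]
(-75, 12) [ 0.2  8.6 -3.4 -0.1 -0.2 -0.3]
(-65, 10) [ 0.3 18.3 -0.2 -0.1 -0.2 -0.3]
(-58, 10) [ 0.3 24.3  3.3 -0.1 -0.2 -0.3]
```

View pics/scene6c.png

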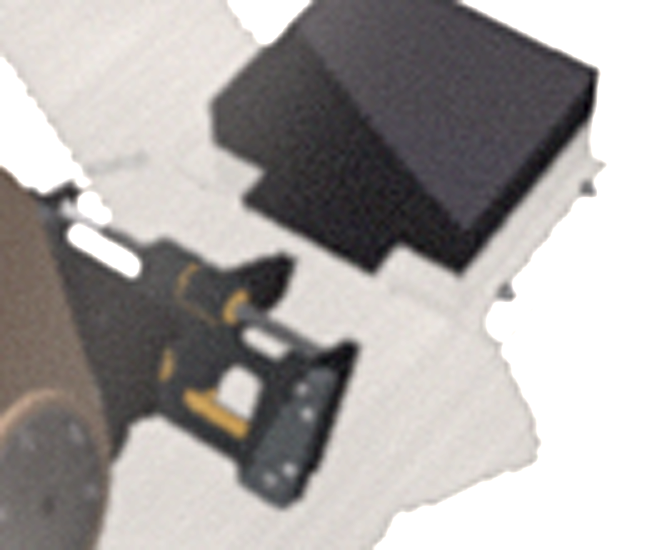

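View pics/wrist6c.png

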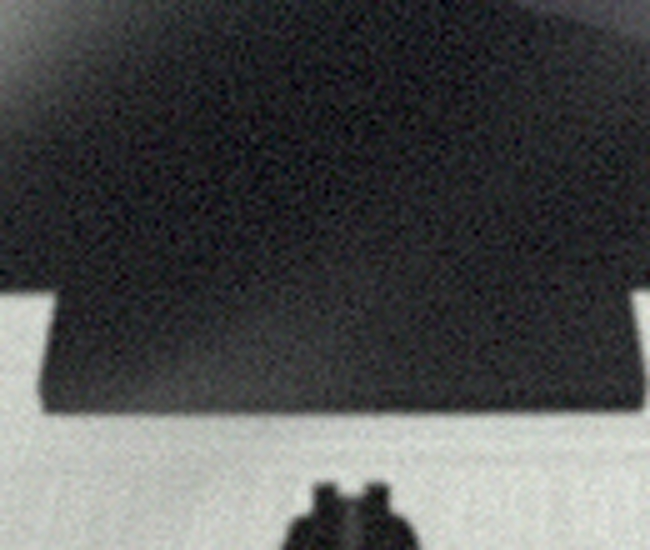

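Run:
```python
from h import *
s=st()
R=Ro.from_euler('xyz',s['tcp_rot'])
for e in (0,10,20,30):
  print(e,[((q-[180,150])*5+2).round(0).tolist() for q in proj("scene",[s['eef_pos']+R.apply((a,-e,b)) for a,b in [(0,0),(8,10),(-8,10),(8,-10),(-8,-10)]])])
  print('  w',[((q-[190,120])*5+2).round(0).tolist() for q in fproj([s['eef_pos']+R.apply((a,-e,b)) for a,b in [(-8,10),(8,10),(0,0)]])])
print([((q-[180,150])*5+2).round(0).tolist() for q in proj("scene",[w(-89,40,46.5),w(-89,-40,46.5),w(-65,-75,74.5),w(-65,75,74.5)])])
print([((q-[190,120])*5+2).round(0).tolist() for q in fproj([w(-89,40,46.5),w(-89,-40,46.5),w(-89,0,40.5)])])
```

```text
t 4.50 tcp [529.   58.7  18.7] rot [-0.523  0.004  0.086] F [0.4 0.7 0.4] M [-0.54 -0.01 -0.03] op 0.004 q [-0.46  0.9   1.83  0.87  1.29 -1.2 ]
0 [[313.0, 262.0], [332.0, 253.0], [305.0, 238.0], [321.0, 287.0], [295.0, 272.0]]
  w [[296.0, 414.0], [408.0, 414.0], [352.0, 480.0]]
10 [[303.0, 268.0], [321.0, 258.0], [295.0, 243.0], [310.0, 292.0], [284.0, 278.0]]
  w [[293.0, 437.0], [411.0, 437.0], [352.0, 506.0]]
20 [[292.0, 273.0], [311.0, 264.0], [284.0, 249.0], [300.0, 298.0], [274.0, 283.0]]
  w [[290.0, 462.0], [413.0, 462.0], [352.0, 533.0]]
30 [[281.0, 279.0], [300.0, 269.0], [274.0, 254.0], [289.0, 304.0], [263.0, 289.0]]
  w [[287.0, 490.0], [417.0, 490.0], [352.0, 564.0]]
[[240.0, 200.0], [373.0, 274.0], [463.0, 239.0], [209.0, 103.0]]
[[48.0, 380.0], [663.0, 379.0], [355.0, 411.0]]
```

Run:
```python
from h import *
O=orient(LY,np.radians(60))
for q in [(-82,9),(-70,9),(-60,9)]: print(q,rel(w(q[0],1,q[1]),O))
```

```text
(-82, 9) [-0.4  5.6 -8.  -0.  -0.2 -0.1]
(-70, 9) [-0.4 16.  -2.  -0.  -0.2 -0.1]
(-60, 9) [-0.4 24.6  3.  -0.  -0.2 -0.1]
```

```bash
python3 -m crank '[[0,5,-8,0,0,0],[0,10,-5,0,0,0],[0,16,-2,0,0,0],[0,25,3,0,0,0],[0,25,3,0,0,0]]' 0
python3 - <<'E'
from h import *
s=st()
for n,x0,y0 in (("scene",180,150),("wrist",190,120)):
    p,d=vision.read_camera(n)
    k=cv2.resize(p[y0:y0+110,x0:x0+130],None,fx=5,fy=5,interpolation=cv2.INTER_CUBIC).astype(float)*2.5
    cv2.imwrite(f"pics/{n}7c.png",np.clip(k,0,255).astype('uint8'))
E
```

```text
t: 5.0
eef_pos: [526.4, 83.1, 8.9]
tcp_rot: [-0.522, 0.005, 0.087]
ft_force: [-0.3, -0.9, -0.2]
opening: 0.003
t 5.00 tcp [526.4  83.1   8.9] rot [-0.522  0.005  0.087] F [-0.3 -0.9 -0.2] M [-0.56  0.04  0.  ] op 0.003 q [-0.43  0.91  1.85  0.91  1.26 -1.22]
```

View pics/wrist7c.png

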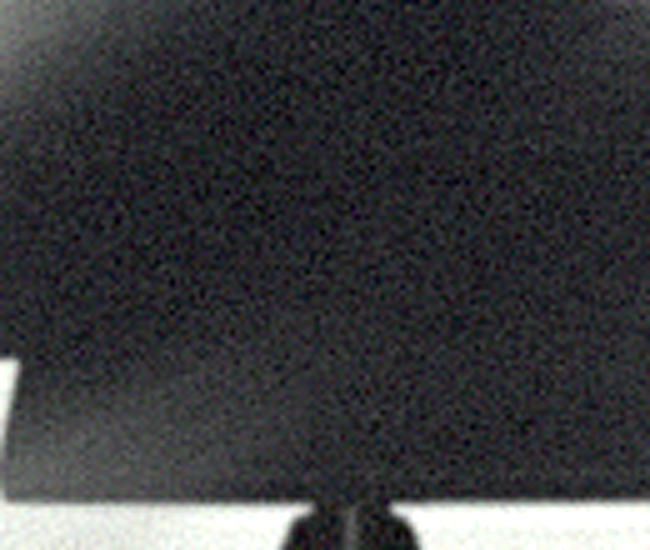

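View pics/scene7c.png

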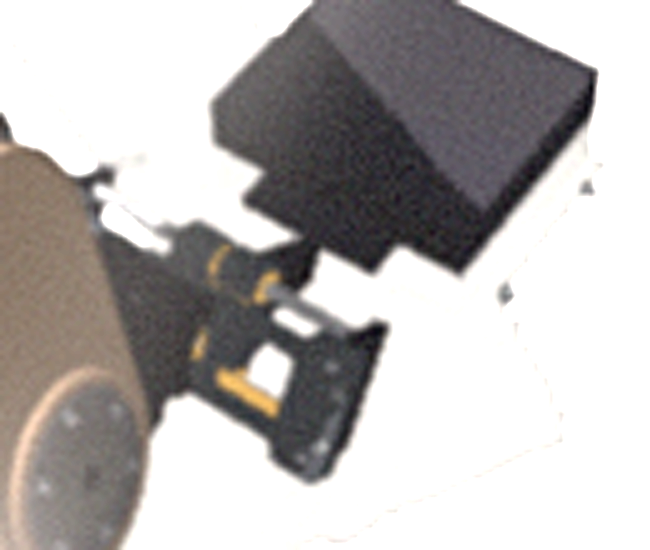

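```bash
python3 -m crank '[[0,4,3,0,0,0],[0,6,4,0,0,0],[0,6,4,0,0,0]]' 0;  python3 -c "
from h import *
s=st(); print(tocase(s['eef_pos']))"
```

```text
t: 5.4
eef_pos: [527.0, 88.0, 8.3]
tcp_rot: [-0.527, 0.003, 0.086]
ft_force: [2.0, -7.9, -6.3]
opening: 0.009
t 5.40 tcp [527.   88.    8.3] rot [-0.527  0.003  0.086] F [ 2.  -7.9 -6.3] M [-2.21 -0.14 -0.07] op 0.009 q [-0.42  0.91  1.86  0.92  1.25 -1.22]
[[-5.34583453e+01 -4.47007787e-02  8.28120496e+00]]
```

```bash
cat >> h.py <<'E'
T0=np.array([-53.5,8.3])
def Tl2(deg,b=30,r=134,back=4):
    u=lambda a:np.array([-np.cos(np.radians(a)),np.sin(np.radians(a))])
    d=np.array([np.cos(np.radians(b)),-np.sin(np.radians(b))])
    T=T0-back*d+154*(u(min(deg,b))-u(0))
    if deg>b: T=T+r*(u(deg)-u(b))
    return w(T[0],0,T[1])
E
python3 - <<'E'
from h import *
O=orient(LY,np.radians(60))
for a in range(0,20,3): print(a,rel(Tl2(a),O)[:3])
E
```

```text
0 [-0.1 -4.  -0. ]
3 [-0.1 -7.9  7.1]
6 [ -0.1 -11.4  14.3]
9 [ -0.1 -14.5  21.8]
12 [ -0.1 -17.2  29.3]
15 [ -0.2 -19.6  37.1]
18 [ -0.2 -21.5  44.9]
```

```bash
python3 -m crank '[[0,-6,3,0,0,0],[0,-8,7,0,0,0],[0,-11,14,0,0,0],[0,-14,22,0,0,0],[0,-17,29,0,0,0]]' 0;  python3 - <<'E'
from h import *
s=st(); print(tocase(s['eef_pos']))
p,d=vision.read_camera("wrist"); cv2.imwrite("pics/wrist8.png",p)
p,d=vision.read_camera("scene"); cv2.imwrite("pics/scene8.png",p)
lidfit("scene",d,p)
O=orient(LY,np.radians(60))
for a in range(12,102,5): print(a,rel(Tl2(a),O)[:3])
E
```

```text
t: 5.9
eef_pos: [527.3, 87.2, 42.2]
tcp_rot: [-0.529, 0.002, 0.085]
ft_force: [-1.3, -3.5, -5.0]
opening: 0.004
t 5.90 tcp [527.3  87.2  42.2] rot [-0.529  0.002  0.085] F [-1.3 -3.5 -5. ] M [-1.8  -0.03  0.19] op 0.004 q [-0.42  0.85  1.86  0.91  1.29 -1.17]
[[-54.29438347  -0.21767821  42.24643453]]
-50 679 94.8
-30 301 96.8
-10 289 92.6
10 280 88.1
30 267 83.8
50 251 79.3
12 [-0.3  0.6 -0.4]
17 [-0.3 -3.  12.5]
22 [-0.3 -5.5 25.7]
27 [-0.4 -6.9 39.1]
32 [-0.4 -7.1 51.8]
37 [-0.4 -6.2 63.5]
42 [-0.4 -4.3 75. ]
47 [-0.4 -1.4 86.3]
52 [-0.4  2.4 97.4]
57 [ -0.4   7.2 108. ]
62 [ -0.5  12.9 118.2]
67 [ -0.5  19.5 127.9]
72 [ -0.5  26.9 136.9]
77 [ -0.5  35.1 145.3]
82 [ -0.5  43.9 152.9]
87 [ -0.5  53.4 159.8]
92 [ -0.5  63.5 165.7]
97 [ -0.5  74.  170.8]
```

Lid is lifting (top slope about 12°). Continue along the arc.

```bash
python3 -m crank '[[0,-3,13,0,0,0],[0,-5,26,0,0,0],[0,-7,39,0,0,0],[0,-7,52,0,0,0],[0,-6,63,0,0,0]]' 0;  python3 - <<'E'
from h import *
s=st(); print(tocase(s['eef_pos']))
p,d=vision.read_camera("scene"); cv2.imwrite("pics/scene9.png",p)
lidfit("scene",d,p)
O=orient(LY,np.radians(60))
for a in range(32,102,5): print(a,rel(Tl2(a),O)[:3])
E
```

```text
t: 6.5
eef_pos: [525.0, 114.3, 101.3]
tcp_rot: [-0.528, 0.001, 0.086]
ft_force: [-1.2, -7.9, -3.7]
opening: 0.005
t 6.50 tcp [525.  114.3 101.3] rot [-0.528  0.001  0.086] F [-1.2 -7.9 -3.7] M [-1.63  0.08  0.31] op 0.005 q [-0.38  0.74  1.88  0.92  1.33 -1.09]
[[-27.13889987  -0.3319548  101.33878027]]
-50 153 134.7
-30 602 132.2
-10 229 142.5
10 126 126.3
30 130 111.1
50 114 95.8
32 [ -0.3  -1.  -13.5]
37 [-0.3 -0.1 -1.8]
42 [-0.3  1.8  9.7]
47 [-0.3  4.7 21. ]
52 [-0.3  8.5 32.1]
57 [-0.3 13.3 42.7]
62 [-0.3 19.  52.9]
67 [-0.3 25.6 62.6]
72 [-0.3 33.  71.6]
77 [-0.3 41.2 80. ]
82 [-0.3 50.  87.7]
87 [-0.3 59.5 94.5]
92 [ -0.2  69.5 100.5]
97 [ -0.2  80.1 105.5]
```

View pics/scene9.png

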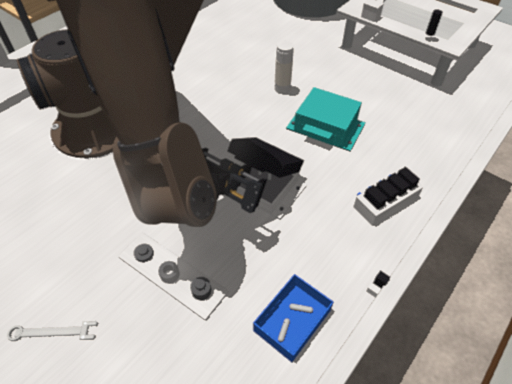

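```bash
python3 -m crank '[[0,2,10,0,0,0],[0,5,21,0,0,0],[0,8,32,0,0,0],[0,13,43,0,0,0],[0,19,53,0,0,0]]' 0;  python3 - <<'E'
from h import *
s=st(); print(tocase(s['eef_pos']))
O=orient(LY,np.radians(60))
for a in range(57,107,5): print(a,rel(Tl2(a),O)[:3])
E
```

```text
t: 7.05
eef_pos: [521.3, 158.6, 139.5]
tcp_rot: [-0.527, -0.0, 0.086]
ft_force: [0.1, -6.8, 0.5]
opening: 0.008
t 7.05 tcp [521.3 158.6 139.5] rot [-0.527 -0.     0.086] F [ 0.1 -6.8  0.5] M [-0.98  0.08  0.18] op 0.008 q [-0.31  0.66  1.9   0.97  1.33 -1.02]
[[ 17.31254042  -0.35117365 139.53693471]]
57 [ -0.4  -5.7 -11.2]
62 [-0.4  0.  -1.1]
67 [-0.3  6.6  8.6]
72 [-0.3 14.  17.7]
77 [-0.3 22.2 26. ]
82 [-0.3 31.  33.7]
87 [-0.3 40.5 40.5]
92 [-0.3 50.6 46.5]
97 [-0.3 61.1 51.5]
102 [-0.3 72.  55.7]
```

```bash
python3 -m crank '[[0,7,9,0,0,0],[0,14,18,0,0,0],[0,22,26,0,0,0],[0,31,34,0,0,0],[0,40,41,0,0,0]]' 0;  python3 - <<'E'
from h import *
s=st(); print(tocase(s['eef_pos']))
p,d=vision.read_camera("scene"); cv2.imwrite("pics/scene10.png",p)
p,d=vision.read_camera("wrist"); cv2.imwrite("pics/wrist10.png",p)
O=orient(LY,np.radians(60))
for a in range(82,107,4): print(a,rel(Tl2(a),O)[:3])
E
```

```text
t: 7.55
eef_pos: [516.5, 214.4, 156.0]
tcp_rot: [-0.526, -0.001, 0.086]
ft_force: [-0.0, -6.1, 1.9]
opening: 0.004
t 7.55 tcp [516.5 214.4 156. ] rot [-0.526 -0.001  0.086] F [-0.  -6.1  1.9] M [-0.61  0.01  0.01] op 0.004 q [-0.21  0.62  1.92  1.04  1.29 -0.98]
[[ 73.35657321  -0.40749869 156.00173866]]
82 [-0.  -9.7 -8.9]
86 [-0.  -2.1 -3.4]
90 [-0.   5.8  1.6]
94 [ 0. 14.  6.]
98 [ 0.  22.6  9.8]
102 [ 0.  31.3 13. ]
106 [ 0.1 40.3 15.6]
```

View pics/scene10.png

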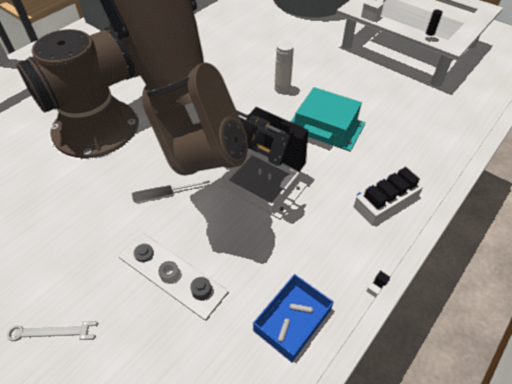

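View pics/wrist10.png

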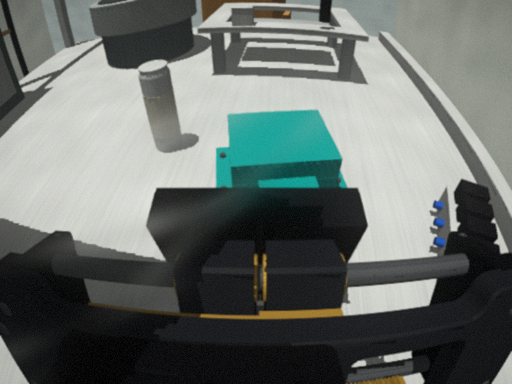

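```bash
python3 -m crank '[[0,6,2,0,0,0],[0,14,6,0,0,0],[0,22,10,0,0,0],[0,28,12,0,0,0],[0,30,12,0,0,0]]' 0;  python3 - <<'E'
from h import *
s=st(); print(tocase(s['eef_pos']))
p,d=vision.read_camera("scene"); cv2.imwrite("pics/scene11.png",p[90:230,180:340].repeat(4,0).repeat(4,1))
E
```

```text
t: 8.15
eef_pos: [513.2, 247.2, 151.5]
tcp_rot: [-0.525, -0.001, 0.088]
ft_force: [-0.3, -4.7, 4.1]
opening: 0.002
t 8.15 tcp [513.2 247.2 151.5] rot [-0.525 -0.001  0.088] F [-0.3 -4.7  4.1] M [-0.15  0.    0.07] op 0.002 q [-0.15  0.63  1.94  1.09  1.26 -0.98]
[[1.06321871e+02 8.27436620e-02 1.51455906e+02]]
```

View pics/scene11.png

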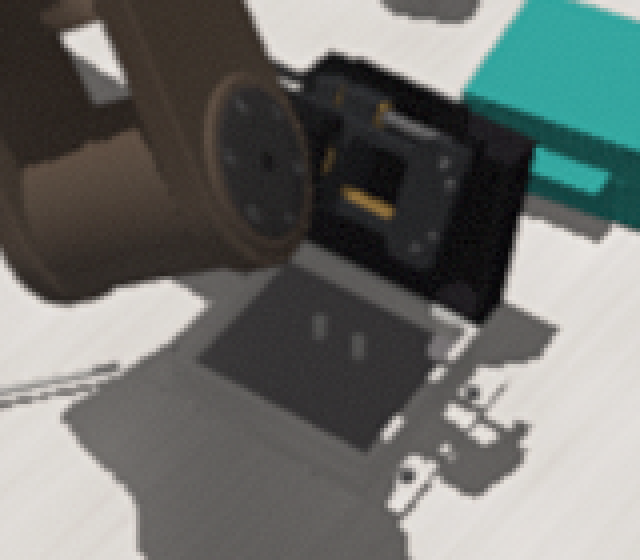

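Run:
```python
from h import *
O=orient(LY,np.radians(60))
print(rel(w(40,0,190),O)); print(rel(w(-40,0,220),orient(LY,np.radians(30)))); print(rel([613,-176,200],orient(LY,0)))
```

```text
[ -0.  -76.8   0.3   0.1   0.1  -0.1]
[-2.00e-01 -1.61e+02 -1.38e+01 -2.99e+01  1.00e-01 -1.00e-01]
[ 6.240e+01 -3.967e+02 -1.737e+02 -5.990e+01  1.000e-01 -0.000e+00]
```

```bash
python3 -m crank '[[0,-40,0,0,0,0],[0,-80,0,0,0,0],[0,-120,-6,-8,0,0],[0,-161,-14,-16,0,0],[20,-200,-40,-24,0,0]]' 0;  python3 -c "
from h import *
s=st(); print(rel([613,-176,200],orient(LY,0)))"
```

```text
t: 8.7
eef_pos: [549.2, 55.3, 219.2]
tcp_rot: [-0.951, -0.003, 0.087]
ft_force: [0.7, 0.4, -0.4]
opening: 0.006
t 8.70 tcp [549.2  55.3 219.2] rot [-0.951 -0.003  0.087] F [ 0.7  0.4 -0.4] M [-0.43 -0.01 -0.01] op 0.006 q [-0.32  0.44  1.71  0.58  1.32 -0.66]
[ 4.350e+01 -1.213e+02 -2.033e+02 -3.550e+01  1.000e-01  1.000e-01]
```

```bash
python3 -m crank '[[43,-121,-203,-35.5,0,0],[43,-121,-203,-35.5,0,0],[43,-121,-203,-35.5,0,0],[43,-121,-203,-35.5,0,0],[43,-121,-203,-35.5,0,0]]' 0.72;  python3 -c "
from h import *
s=st(); print(rel([613,-176,200],orient(LY,0)))"
```

```text
t: 9.2
eef_pos: [612.9, -175.9, 200.4]
tcp_rot: [-1.576, -0.003, 0.089]
ft_force: [1.0, 0.7, 0.2]
opening: 0.368
t 9.20 tcp [ 612.9 -175.9  200.4] rot [-1.576 -0.003  0.089] F [1.  0.7 0.2] M [-0.03  0.04 -0.06] op 0.368 q [-0.38  0.49  1.51 -0.    1.14 -0.47]
[ 0.1  0.4 -0.1  0.3  0.2  0.2]
```

```bash
python3 -m crank '[[0,0,0,0,0,0],[0,30,0,0,0,0],[0,60,0,0,0,0],[0,60,0,0,0,0]]' 0.72;  python3 - <<'E'
from h import *
s=st()
for n in ("wrist","scene"):
    p,d=vision.read_camera(n); cv2.imwrite(f"pics/{n}12.png",p); np.save(f"pics/{n}12.npy",d)
print(fproj([613,-176,46]),fproj([613,-176,36]),fproj(s['eef_pos']),proj("scene",s['eef_pos']))
E
```

```text
t: 9.6
eef_pos: [610.9, -175.1, 136.5]
tcp_rot: [-1.572, 0.004, 0.089]
ft_force: [-0.5, 0.9, 0.7]
opening: 0.691
t 9.60 tcp [ 610.9 -175.1  136.5] rot [-1.572  0.004  0.089] F [-0.5  0.9  0.7] M [-0.07  0.09  0.03] op 0.691 q [-0.38  0.55  1.58 -0.    1.01 -0.47]
[[259.68633488 182.449277  ]] [[259.67704537 180.07172427]] [[257.05238992 212.0357692 ]] [[194.57706013 261.4128068 ]]
```

View pics/wrist12.png

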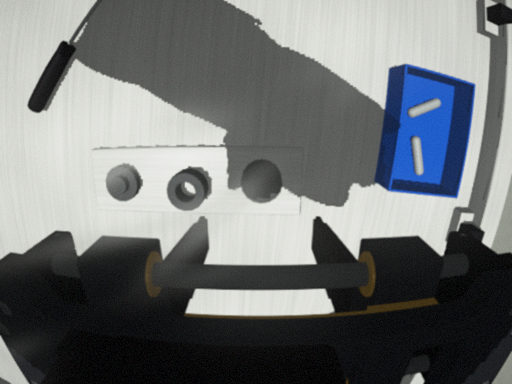

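View pics/scene12.png

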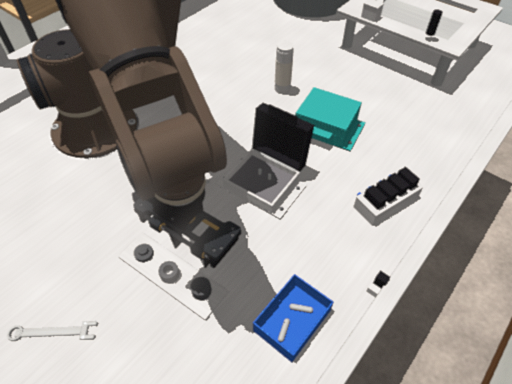

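Run:
```python
from h import *
p=cv2.imread("pics/wrist12.png"); k=cv2.resize(p[145:235,195:330],None,fx=5.5,fy=5.5,interpolation=cv2.INTER_CUBIC).astype(float)*2.2
cv2.imwrite("pics/wrist12c.png",np.clip(k,0,255).astype('uint8'))
```

```text
(no output)
```

View pics/wrist12c.png

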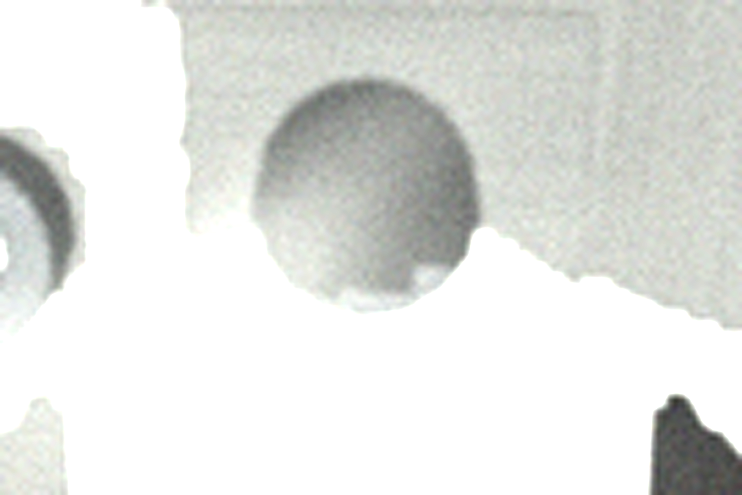

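```bash
cat > /dev/null
python3 - <<'E'
from h import *
from scipy.optimize import least_squares
a=np.linspace(0,2*np.pi,90)
s=env.state(); print(s['eef_pos'])
def ext(c):
    pts=[np.c_[c[0]+r*np.cos(a),c[1]+r*np.sin(a),np.full(90,z)] for r,z in((22,36),(22,10),(11,46))]
    q=fproj(np.vstack(pts)); return np.r_[q.min(0),q.max(0)]
obs=np.array([241.0,159,282.3,201.4])-.4
r=least_squares(lambda c:ext(c)-obs,[613,-176]); print(r.x,ext(r.x),obs, r.fun)
E
```

```text
[ 612.98585996 -175.87375452  140.60795854]
[ 614.88749601 -178.23730614] [240.57165183 157.65534555 281.92881774 201.93938946] [240.6 158.6 281.9 201. ] [-0.02834817 -0.94465445  0.02881774  0.93938946]
```

Run:
```python
from h import *
from scipy.optimize import least_squares
s=env.state(); c=vision.calibration("wrist"); print(s['eef_pos'],s['qvel'].round(3))
p,d=vision.read_camera("wrist"); cv2.imwrite("pics/wrist13.png",p)
k=cv2.resize(p[145:235,195:330],None,fx=5.5,fy=5.5,interpolation=cv2.INTER_CUBIC).astype(float)*1.3
cv2.imwrite("pics/wrist13c.png",np.clip(k,0,255).astype('uint8'))
s=env.state();print(s['eef_pos'],s['qvel'].round(3))
```

```text
[ 612.98585996 -175.87375452  140.60795854] [ 0.001 -0.027 -0.025 -0.001 -0.     0.001]
[ 613.48504531 -176.08995349  141.47592003] [ 0.    -0.017 -0.01   0.001 -0.005 -0.002]
```

View pics/wrist13c.png

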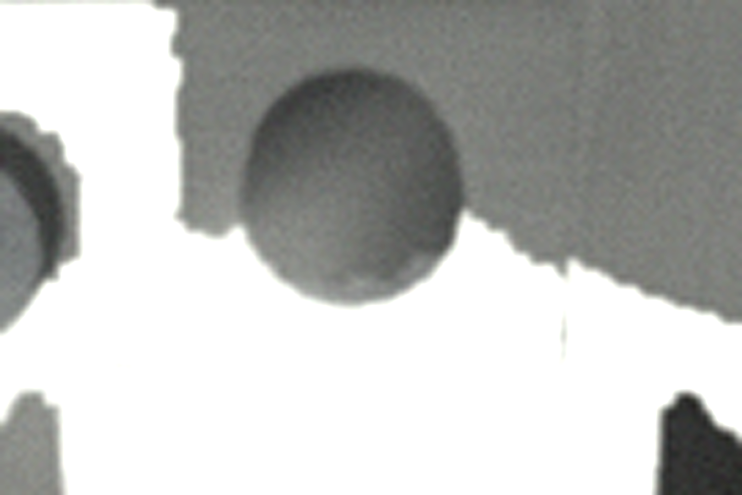

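Run:
```python
from h import *
from scipy.optimize import least_squares
a=np.linspace(0,2*np.pi,90)
c0=vision.calibration("wrist"); c0['pose']=c0['pose'].copy(); s=env.state(); c0['pose'][:3,3]+= np.array([612.99,-175.87,140.6])-s['eef_pos']
def ext(c):
    pts=[np.c_[c[0]+r*np.cos(a),c[1]+r*np.sin(a),np.full(90,z)] for r,z in((22,36),(22,10),(11,46))]
    q=fproj(np.vstack(pts),c0); return np.r_[q.min(0),q.max(0)]
obs=np.array([195+242/5.5,145+68/5.5,195+464/5.5,145+305/5.5])-.4
r=least_squares(lambda c:ext(c)-obs,[613,-176]); print(r.x, r.fun)
st(); print(fproj(s['eef_pos']))
for z in (30,36,40): print(z,rel([r.x[0],r.x[1],z],orient(LY,0)))
```

```text
[ 612.34366456 -177.11599762] [-0.51903998 -0.58847434  0.51835232  0.60372842]
t 9.75 tcp [ 613.5 -176.1  141.5] rot [-1.576 -0.003  0.089] F [-0.5 -1.   0.6] M [0.   0.07 0.02] op 0.717 q [-0.38  0.55  1.58 -0.    1.01 -0.47]
[[259.79645941 215.26464697]]
30 [ -1.6 111.5  -0.3   0.3   0.2   0.2]
36 [ -1.6 105.5  -0.3   0.3   0.2   0.2]
40 [ -1.6 101.5  -0.4   0.3   0.2   0.2]
```

```bash
python3 -m crank '[[-1,40,0,0,0,0],[-1.6,80,-0.3,0,0,0],[-1.6,101,-0.4,0,0,0],[-1.6,101,-0.4,0,0,0]]' 0.72;  python3 - <<'E'
from h import *
s=st()
p,d=vision.read_camera("scene"); cv2.imwrite(f"pics/scene14.png",np.clip(cv2.resize(p[205:325,120:270],None,fx=5,fy=5,interpolation=cv2.INTER_CUBIC)*1.5,0,255).astype('uint8'))
R=Ro.from_euler('xyz',s['tcp_rot'])
for e in (0,10,20,30): print(e,((proj("scene",[s['eef_pos']+R.apply((a,-e,b)) for a,b in [(34,10),(34,-10),(46,10),(46,-10),(-34,-10),(-46,-10)]])-[120,205])*5+2).round(0).tolist())
p,d=vision.read_camera("wrist"); cv2.imwrite(f"pics/wrist14.png",np.clip(p[100:250,150:370].repeat(3,0).repeat(3,1)*1.5,0,255).astype('uint8')); np.save("pics/wrist14.npy",d)
E
```

```text
t: 10.15
eef_pos: [611.7, -176.8, 39.3]
tcp_rot: [-1.575, -0.001, 0.089]
ft_force: [-0.0, -0.4, -0.5]
opening: 0.716
t 10.15 tcp [ 611.7 -176.8   39.3] rot [-1.575e+00 -1.000e-03  8.900e-02] F [-0.  -0.4 -0.5] M [-0.08  0.06 -0.03] op 0.716 q [-0.38  0.67  1.66 -0.    0.81 -0.47]
0 [[477.0, 426.0], [448.0, 463.0], [500.0, 441.0], [470.0, 478.0], [322.0, 378.0], [300.0, 363.0]]
10 [[475.0, 415.0], [446.0, 452.0], [498.0, 430.0], [469.0, 468.0], [319.0, 367.0], [297.0, 352.0]]
20 [[474.0, 404.0], [443.0, 441.0], [497.0, 419.0], [467.0, 457.0], [316.0, 356.0], [294.0, 341.0]]
30 [[472.0, 393.0], [441.0, 431.0], [495.0, 408.0], [465.0, 446.0], [312.0, 344.0], [290.0, 330.0]]
```

View pics/scene14.png

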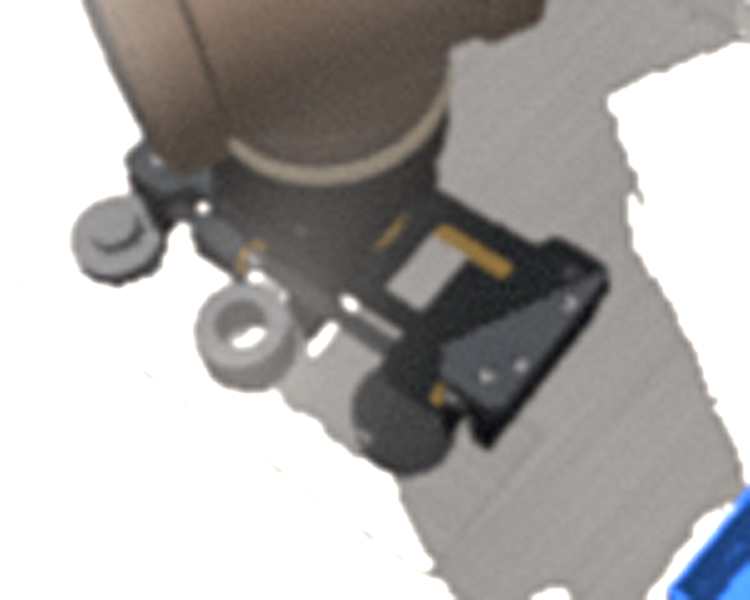

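View pics/wrist14.png

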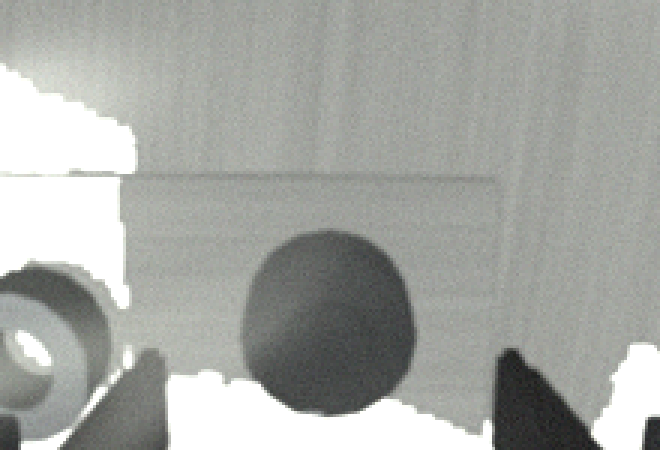

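```bash
python3 -m crank '[[0.5,12,0,0,0,0],[0.5,25,0,0,0,0],[0.5,33,0,0,0,0],[0.5,33,0,0,0,0]]' 0.72;  python3 - <<'E'
from h import *
s=st()
p,d=vision.read_camera("scene"); cv2.imwrite(f"pics/scene15.png",np.clip(cv2.resize(p[205:325,120:270],None,fx=5,fy=5,interpolation=cv2.INTER_CUBIC)*1.5,0,255).astype('uint8'))
p,d=vision.read_camera("wrist"); cv2.imwrite(f"pics/wrist15.png",np.clip(p[100:250,150:370].repeat(3,0).repeat(3,1)*1.5,0,255).astype('uint8'))
E
```

```text
t: 10.65
eef_pos: [613.3, -177.3, 7.9]
tcp_rot: [-1.576, -0.003, 0.089]
ft_force: [0.0, 0.1, 0.8]
opening: 0.719
t 10.65 tcp [ 613.3 -177.3    7.9] rot [-1.576 -0.003  0.089] F [0.  0.1 0.8] M [-0.1  -0.02  0.06] op 0.719 q [-0.38  0.71  1.68 -0.    0.75 -0.47]
```

View pics/scene15.png

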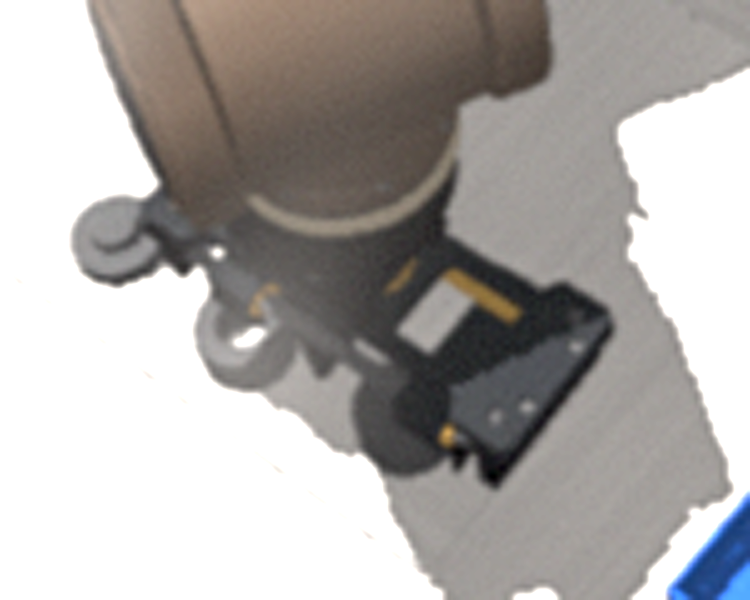

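View pics/wrist15.png

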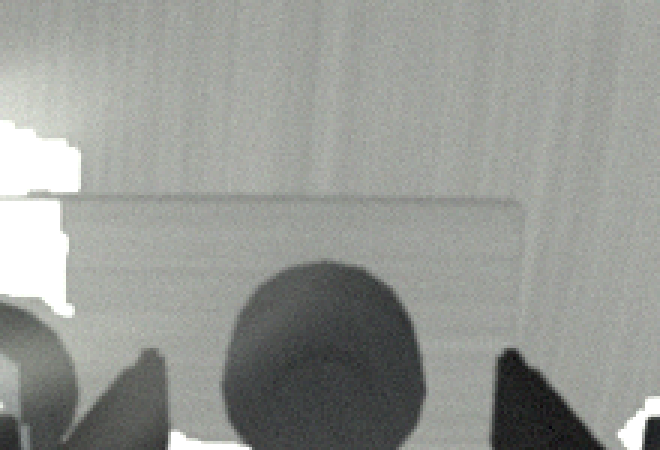

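```bash
python3 -m crank '[[0,6,0,0,0,0],[0,13,0,0,0,0],[0,13,0,0,0,0],[0,13,0,0,0,0]]' 0.72; python3 -m crank '[[0,3,0,0,0,0],[0,5,0,0,0,0],[0,5,0,0,0,0]]'; python3 -m crank '[[0,2,0,0,0,0],[0,3,0,0,0,0],[0,3,0,0,0,0]]'
```

```text
t: 11.15
eef_pos: [613.8, -177.6, -4.2]
tcp_rot: [-1.577, -0.004, 0.089]
ft_force: [0.1, 0.4, -0.1]
opening: 0.72
t: 11.45
eef_pos: [613.7, -177.5, -9.5]
tcp_rot: [-1.576, -0.004, 0.089]
ft_force: [-0.1, -0.3, 0.0]
opening: 0.722
t: 11.75
eef_pos: [613.7, -177.5, -12.6]
tcp_rot: [-1.576, -0.004, 0.089]
ft_force: [-0.0, 0.3, 0.9]
opening: 0.719
```

```bash
python3 -m crank '[[0,2,0,0,0,0],[0,3,0,0,0,0],[0,3,0,0,0,0]]'; python3 -m crank '[[0,2,0,0,0,0],[0,3,0,0,0,0],[0,3,0,0,0,0]]'
```

```text
t: 12.05
eef_pos: [613.6, -177.5, -15.9]
tcp_rot: [-1.576, -0.004, 0.089]
ft_force: [0.6, 0.4, -0.6]
opening: 0.718
t: 12.35
eef_pos: [613.5, -177.5, -19.1]
tcp_rot: [-1.576, -0.003, 0.089]
ft_force: [-0.8, -0.6, -0.1]
opening: 0.723
```

```bash
python3 -m crank '[[-1,-3,0,0,0,0],[-1,-4,0,0,0,0],[-1,-4,0,0,0,0]]'; python3 -m crank '[[0,0,0,0,0,0],[0,0,0,0,0,0],[0,0,0,0,0,0],[0,0,0,0,0,0],[0,0,0,0,0,0]]' 0; python3 -m crank '[[0,0,0,0,0,0],[0,0,0,0,0,0]]' 0
```

```text
t: 12.65
eef_pos: [612.7, -177.6, -14.7]
tcp_rot: [-1.576, -0.004, 0.089]
ft_force: [0.9, 0.4, -0.5]
opening: 0.721
t: 13.15
eef_pos: [612.6, -177.6, -14.7]
tcp_rot: [-1.576, -0.004, 0.089]
ft_force: [0.2, 0.2, -1.2]
opening: 0.457
t: 13.35
eef_pos: [612.6, -177.6, -14.7]
tcp_rot: [-1.576, -0.004, 0.089]
ft_force: [-0.1, 0.6, 0.2]
opening: 0.457
```

```bash
python3 -m crank '[[0,-10,0,0,0,0],[0,-30,0,0,0,0],[0,-70,0,0,0,0],[0,-110,0,0,0,0],[0,-115,0,0,0,0]]' 0;  python3 - <<'E'
from h import *
s=st()
p,d=vision.read_camera("scene"); cv2.imwrite(f"pics/scene16.png",np.clip(cv2.resize(p[165:325,120:270],None,fx=3.7,fy=3.7,interpolation=cv2.INTER_CUBIC)*1.5,0,255).astype('uint8'))
p,d=vision.read_camera("wrist"); cv2.imwrite(f"pics/wrist16.png",np.clip(p[100:250,150:370].repeat(3,0).repeat(3,1)*1.5,0,255).astype('uint8'))
E
```

```text
t: 13.85
eef_pos: [614.0, -177.7, 105.6]
tcp_rot: [-1.58, -0.01, 0.09]
ft_force: [0.3, -0.4, -2.2]
opening: 0.456
t 13.85 tcp [ 614.  -177.7  105.6] rot [-1.58 -0.01  0.09] F [ 0.3 -0.4 -2.2] M [-0.1   0.02 -0.01] op 0.456 q [-0.38  0.59  1.61 -0.    0.93 -0.47]
```

View pics/scene16.png

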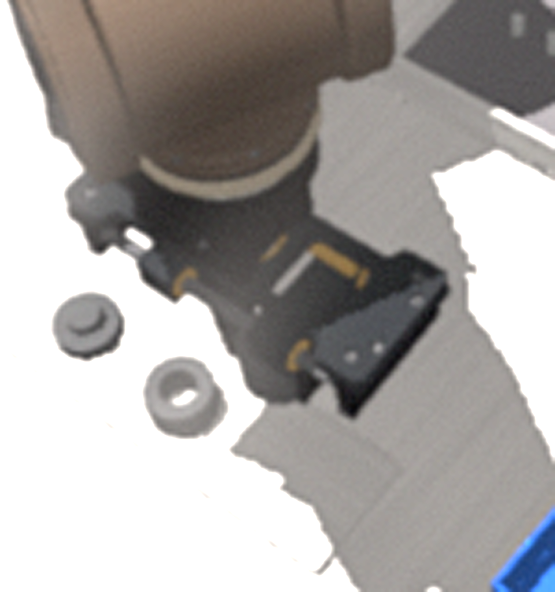

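View pics/wrist16.png

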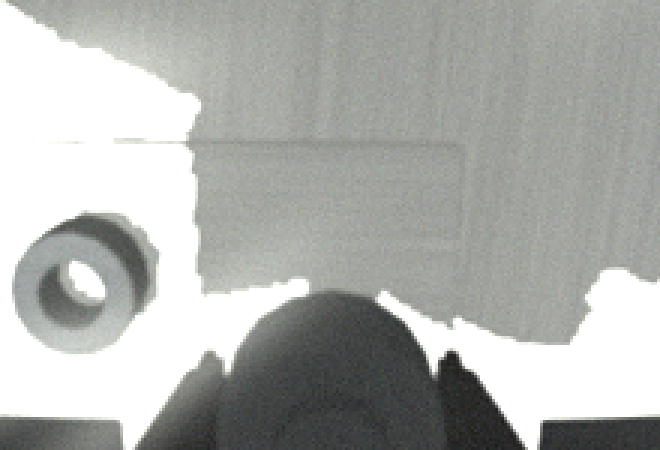

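Run:
```python
from h import *
s=st()
print(rel(w(-12,0,130),orient(LY,0)))
```

```text
t 13.95 tcp [ 612.4 -177.1  101.5] rot [-1.577 -0.005  0.089] F [-0.8  0.3 -3.1] M [-0.04  0.08  0.02] op 0.458 q [-0.38  0.59  1.62 -0.    0.93 -0.47]
[-6.11e+01 -3.09e+01  3.13e+02  4.00e-01  2.00e-01  3.00e-01]
```

```bash
python3 -m crank '[[0,-30,20,0,0,0],[-10,-35,65,0,0,0],[-20,-35,110,0,0,0],[-30,-33,155,0,0,0],[-38,-32,200,0,0,0]]' 0;  python3 - <<'E'
from h import *
s=st()
print(rel(w(-12,0,130),orient(LY,0)))
E
```

```text
t: 14.45
eef_pos: [554.6, 20.4, 130.2]
tcp_rot: [-1.577, -0.002, 0.089]
ft_force: [0.1, 0.5, -3.2]
opening: 0.455
t 14.45 tcp [554.6  20.4 130.2] rot [-1.577 -0.002  0.089] F [ 0.1  0.5 -3.2] M [-0.01 -0.01 -0.04] op 0.455 q [-0.08  0.45  1.79 -0.01  0.89 -0.16]
[-2.130e+01 -5.000e-01  1.112e+02  3.000e-01  2.000e-01  1.000e-01]
```

```bash
python3 -m crank '[[-8,0,40,0,0,0],[-16,0,80,0,0,0],[-20,0,104,0,0,0],[-21,0,110,0,0,0],[-21,0,111,0,0,0]]' 0;  python3 - <<'E'
from h import *
s=st(); c=vision.calibration("wrist")
print(tocase(s['eef_pos']))
p,d=vision.read_camera("wrist"); cv2.imwrite(f"pics/wrist17.png",p)
print(fproj([w(16.3,14.9,38),w(16.3,-14.9,38),w(16.3,14.9,22),w(16.3,-14.9,22),w(60,70,40),w(60,-70,40)],c).round(1))
p,d=vision.read_camera("scene"); cv2.imwrite(f"pics/scene17.png",p)
s=st()
E
```

```text
t: 14.95
eef_pos: [523.1, 129.6, 128.3]
tcp_rot: [-1.577, -0.0, 0.09]
ft_force: [0.5, -0.8, -3.0]
opening: 0.46
t 14.95 tcp [523.1 129.6 128.3] rot [-1.577 -0.     0.09 ] F [ 0.5 -0.8 -3. ] M [-0.1   0.08 -0.01] op 0.460 q [ 0.12  0.44  1.83 -0.01  0.87  0.04]
[[-11.75669587   0.34846189 128.33789003]]
[[245.3 155.8]
 [275.3 156. ]
 [246.  153.3]
 [274.5 153.4]
 [189.1 112.8]
 [331.9 113.7]]
t 15.05 tcp [523.8 128.4 128.8] rot [-1.577e+00 -1.000e-03  8.900e-02] F [ 0.1 -0.2 -2.4] M [-0.1   0.01  0.03] op 0.457 q [ 0.12  0.44  1.83 -0.01  0.87  0.04]
```

View pics/wrist17.png

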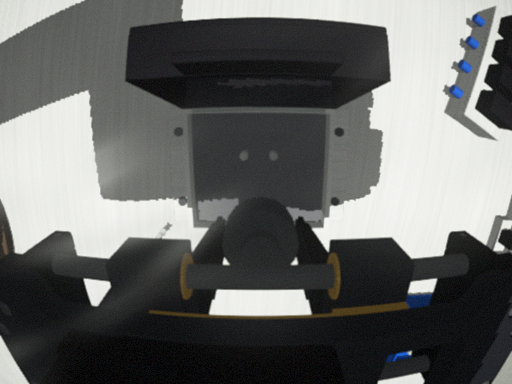

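View pics/scene17.png

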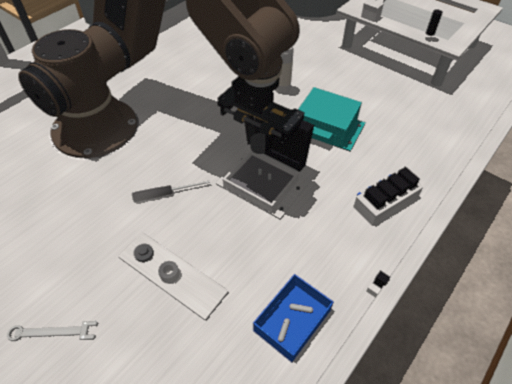

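```bash
echo 'C0=C0+1.2*cy' >> h.py
python3 - <<'E'
from h import *
for z in (60,20,2,-2): print(rel(w(-13,0,z),orient(LY,0)))
E
```

```text
[-1.5 68.8  0.4  0.4  0.2  0.1]
[-1.600e+00  1.088e+02  6.000e-01  4.000e-01  2.000e-01  1.000e-01]
[-1.600e+00  1.268e+02  7.000e-01  4.000e-01  2.000e-01  1.000e-01]
[-1.600e+00  1.308e+02  7.000e-01  4.000e-01  2.000e-01  1.000e-01]
```

```bash
python3 -m crank '[[-1,35,0,0.2,0,0],[-1.6,70,0.5,0.4,0.2,0],[-1.6,95,0.5,0.4,0.2,0],[-1.6,109,0.5,0.4,0.2,0],[-1.6,109,0.5,0.4,0.2,0]]' 0;  python3 - <<'E'
from h import *
s=st(); c=vision.calibration("wrist")
print(tocase(s['eef_pos']))
p,d=vision.read_camera("wrist"); cv2.imwrite(f"pics/wrist18.png",np.clip(p[:290,110:410].repeat(2,0).repeat(2,1)*1.6,0,255).astype('uint8'))
print((fproj([w(16.3,14.9,38),w(16.3,-14.9,38)],c).round(1)-[110,0])*2)
p,d=vision.read_camera("scene"); cv2.imwrite(f"pics/scene18.png",np.clip(cv2.resize(p[80:230,170:330],None,fx=4,fy=4)*1.5,0,255).astype('uint8'))
for z in (2,-2): print(rel(w(-13,0,z),orient(LY,0)))
E
```

```text
t: 15.55
eef_pos: [521.6, 126.7, 17.7]
tcp_rot: [-1.57, 0.003, 0.083]
ft_force: [-0.8, -0.7, -3.4]
opening: 0.456
t 15.55 tcp [521.6 126.7  17.7] rot [-1.57   0.003  0.083] F [-0.8 -0.7 -3.4] M [-0.05  0.06 -0.02] op 0.456 q [0.11 0.6  1.93 0.   0.62 0.03]
[[-14.4480371    0.8507311   17.74635452]]
[[254.6 361.4]
 [349.4 361.4]]
[-0.3 17.9  1.  -0.  -0.1  0.1]
[-0.3 21.9  1.  -0.  -0.1  0.1]
```

View pics/wrist18.png

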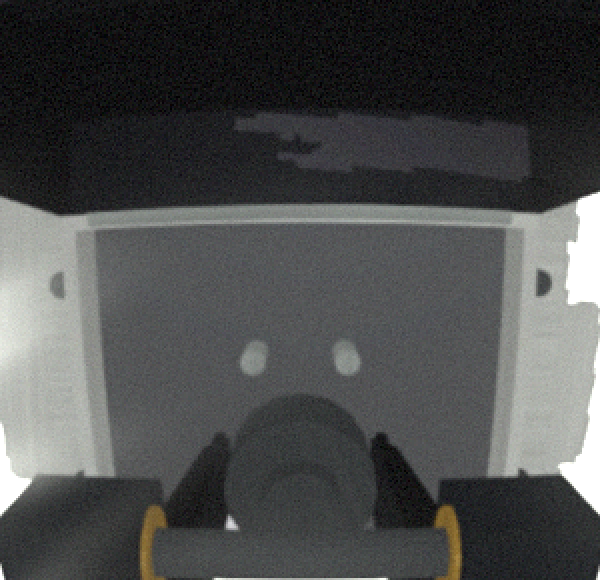

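View pics/scene18.png

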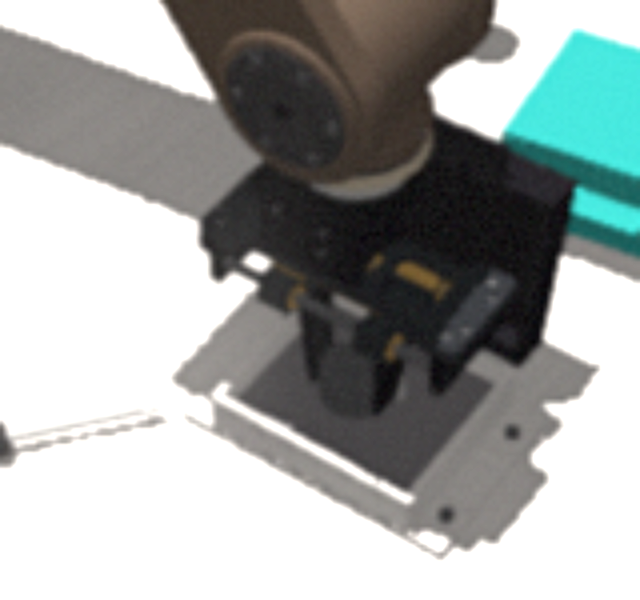

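```bash
python3 -m crank '[[0,8,0.5,0,0,0],[0,15,1,0,0,0],[0,18,1,0,0,0],[0,18,1,0,0,0],[0,18,1,0,0,0]]' 0; python3 -m crank '[[0,1,0,0,0,0],[0,2,0,0,0,0],[0,2,0,0,0,0]]'; python3 -m crank '[[0,1,0,0,0,0],[0,2,0,0,0,0],[0,2,0,0,0,0]]'
```

```text
t: 16.15
eef_pos: [522.6, 128.3, 1.9]
tcp_rot: [-1.57, -0.001, 0.084]
ft_force: [-0.1, 0.8, -3.9]
opening: 0.455
t: 16.45
eef_pos: [522.7, 128.4, -0.1]
tcp_rot: [-1.57, -0.001, 0.084]
ft_force: [1.1, 0.4, -2.3]
opening: 0.457
t: 16.75
eef_pos: [522.6, 128.4, -2.2]
tcp_rot: [-1.57, -0.001, 0.084]
ft_force: [0.4, 0.4, -2.6]
opening: 0.461
```

```bash
python3 -m crank '[[0,0.5,0,0,0,0],[0,1,0,0,0,0],[0,1,0,0,0,0]]'; python3 -m crank '[[0,0.5,0,0,0,0],[0,1,0,0,0,0],[0,1,0,0,0,0]]'
```

```text
t: 17.05
eef_pos: [522.6, 128.4, -2.8]
tcp_rot: [-1.57, -0.001, 0.084]
ft_force: [-1.3, 0.9, 4.7]
opening: 0.458
t: 17.35
eef_pos: [522.6, 128.5, -2.8]
tcp_rot: [-1.57, -0.002, 0.084]
ft_force: [-3.1, -0.3, 13.2]
opening: 0.455
```

```bash
python3 -m crank '[[0,-1,0,0,0,0],[0,-1,2,0,0,0],[0,-1,4,0,0,0],[0,-1,5,0,0,0],[0,-1,5,0,0,0]]' 0; python3 -m crank '[[0,0,1,0,0,0],[0,0,1.5,0,0,0],[0,0,1.5,0,0,0]]';  python3 -c "
from h import *
s=st();print(tocase(s['eef_pos']))"
```

```text
t: 17.85
eef_pos: [522.1, 133.6, -2.0]
tcp_rot: [-1.57, -0.001, 0.085]
ft_force: [-0.1, 0.3, -3.4]
opening: 0.46
t: 18.15
eef_pos: [521.9, 135.2, -2.1]
tcp_rot: [-1.57, -0.001, 0.085]
ft_force: [0.2, -0.6, -3.5]
opening: 0.457
t 18.15 tcp [521.9 135.2  -2.1] rot [-1.57e+00 -1.00e-03  8.50e-02] F [ 0.2 -0.6 -3.5] M [-0.07  0.08  0.05] op 0.457 q [0.13 0.63 1.93 0.   0.57 0.04]
[[-6.07609521 -0.20046918 -2.12496826]]
```

```bash
python3 -m crank '[[0,0,0.5,0,0,0],[0,0,1,0,0,0],[0,0,1,0,0,0]]' 0; python3 -m crank '[[0,0,0.5,0,0,0],[0,0,1,0,0,0],[0,0,1,0,0,0]]'; python3 -m crank '[[0,0,0.5,0,0,0],[0,0,1,0,0,0],[0,0,1,0,0,0]]'
```

```text
t: 18.45
eef_pos: [521.8, 135.5, -2.1]
tcp_rot: [-1.571, -0.001, 0.085]
ft_force: [0.1, -7.8, -1.3]
opening: 0.46
t: 18.75
eef_pos: [521.6, 135.6, -2.1]
tcp_rot: [-1.572, -0.0, 0.085]
ft_force: [0.3, -9.3, -1.8]
opening: 0.456
t: 19.05
eef_pos: [521.4, 135.7, -2.1]
tcp_rot: [-1.572, 0.0, 0.085]
ft_force: [-0.7, -9.3, -2.4]
opening: 0.46
```

```bash
python3 -m crank '[[0,0.5,0,0,0,0],[0,1,0,0,0,0],[0,1,0,0,0,0]]' 0; python3 -m crank '[[0,0,0,0,0,0],[0,0,0,0,0,0],[0,0,0,0,0,0]]' 0.6
python3 - <<'E'
from h import *
s=st(); c=vision.calibration("wrist"); print(tocase(s['eef_pos']))
p,d=vision.read_camera("wrist"); cv2.imwrite(f"pics/wrist19.png",np.clip(p[:290,110:410].repeat(2,0).repeat(2,1)*1.8,0,255).astype('uint8'))
E
```

```text
t: 19.35
eef_pos: [521.4, 135.5, -2.8]
tcp_rot: [-1.573, 0.0, 0.085]
ft_force: [-1.9, -5.4, 4.3]
opening: 0.458
t: 19.65
eef_pos: [521.6, 135.7, -2.7]
tcp_rot: [-1.573, -0.0, 0.085]
ft_force: [0.8, 0.6, -0.9]
opening: 0.593
t 19.65 tcp [521.6 135.7  -2.7] rot [-1.573 -0.     0.085] F [ 0.8  0.6 -0.9] M [-0.12  0.04 -0.02] op 0.593 q [ 0.13  0.64  1.93 -0.    0.57  0.05]
[[-5.49461253  0.11488043 -2.71028691]]
```

View pics/wrist19.png

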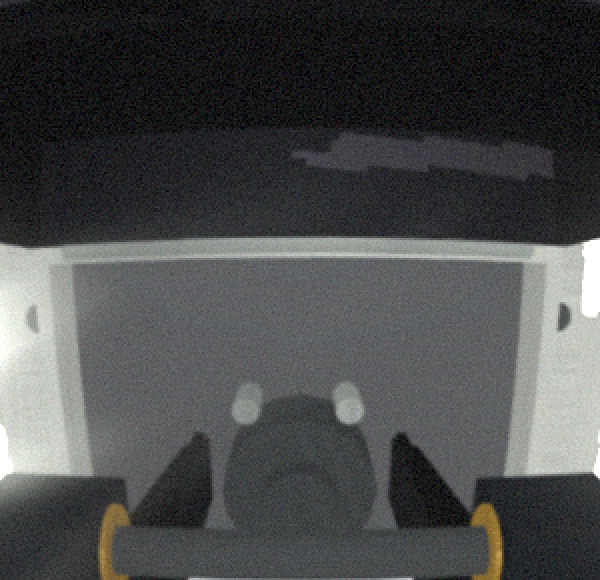

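```bash
python3 -m crank '[[0,-15,0,0,0,0],[0,-40,0,0,0,0],[0,-65,0,0,0,0],[0,-68,-20,0,0,0],[0,-68,-41,0,0,0]]' 0.6; python3 -m crank '[[0,0,0,0,0,0],[0,0,0,0,0,0],[0,0,0,0,0,0],[0,0,0,0,0,0],[0,0,0,0,0,0]]' 0
python3 - <<'E'
from h import *
s=st(); c=vision.calibration("wrist"); print(tocase(s['eef_pos']))
p,d=vision.read_camera("wrist"); cv2.imwrite(f"pics/wrist20.png",np.clip(p[:290,110:410].repeat(2,0).repeat(2,1)*1.6,0,255).astype('uint8'))
for z in (30,5,2):print(rel(w(-46,0,z),orient(LY,0)))
E
```

```text
t: 20.2
eef_pos: [525.5, 95.0, 66.4]
tcp_rot: [-1.573, -0.002, 0.086]
ft_force: [0.4, -0.3, 0.0]
opening: 0.6
t: 20.7
eef_pos: [525.4, 95.6, 66.3]
tcp_rot: [-1.572, -0.002, 0.087]
ft_force: [0.2, 1.0, -0.8]
opening: 0.236
t 20.70 tcp [525.4  95.6  66.3] rot [-1.572 -0.002  0.087] F [ 0.2  1.  -0.8] M [-0.08  0.08  0.02] op 0.236 q [ 0.06  0.52  1.9  -0.    0.72 -0.03]
[[-45.83389073  -0.27108041  66.26830424]]
[-0.3 36.3 -0.   0.1  0.1  0.1]
[-0.4 61.3  0.   0.1  0.1  0.1]
[-0.4 64.3  0.   0.1  0.1  0.1]
```

View pics/wrist20.png

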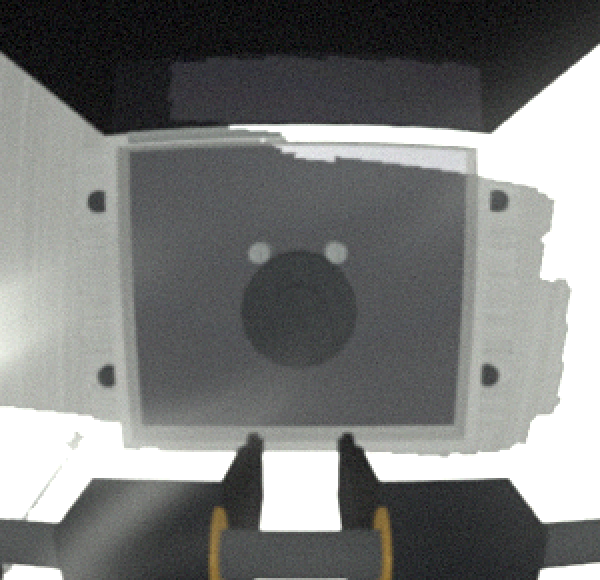

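```bash
python3 -m crank '[[0,20,0,0,0,0],[0,40,0,0,0,0],[0,55,0,0,0,0],[0,62,0,0,0,0],[0,62,0,0,0,0]]' 0; python3 -m crank '[[0,0,2,0,0,0],[0,0,4,0,0,0],[0,0,6,0,0,0],[0,0,6,0,0,0]]' 0;  python3 -c "
from h import *
s=st();print(tocase(s['eef_pos']))"
```

```text
t: 21.25
eef_pos: [525.1, 95.5, 3.6]
tcp_rot: [-1.572, -0.001, 0.087]
ft_force: [0.3, 0.3, 1.3]
opening: 0.0
t: 21.65
eef_pos: [524.8, 101.8, 4.0]
tcp_rot: [-1.572, -0.001, 0.087]
ft_force: [0.3, 0.8, -0.1]
opening: 0.006
t 21.65 tcp [524.8 101.8   4. ] rot [-1.572e+00 -1.000e-03  8.700e-02] F [ 0.3  0.8 -0.1] M [-0.07  0.02  0.02] op 0.006 q [ 0.07  0.62  1.94 -0.    0.58 -0.02]
[[-39.55955654  -0.18578921   4.03395042]]
```

```bash
python3 -m crank '[[0,0,1,0,0,0],[0,0,2,0,0,0],[0,0,2,0,0,0]]' 0;  python3 -m crank '[[0,0,1,0,0,0],[0,0,2,0,0,0],[0,0,2,0,0,0]]' 0
```

```text
t: 21.95
eef_pos: [524.5, 103.3, 4.2]
tcp_rot: [-1.573, -0.001, 0.088]
ft_force: [-1.2, -5.7, 2.5]
opening: 0.001
t: 22.25
eef_pos: [524.1, 103.7, 4.4]
tcp_rot: [-1.575, -0.0, 0.088]
ft_force: [-2.5, -16.3, 4.2]
opening: 0.005
```

```bash
python3 -m crank '[[0,0,-4,0,0,0],[0,0,-9,0,0,0],[0,-40,-9,0,0,0],[0,-85,-9,0,0,0],[0,-130,0,0,0,0]]' 0;  python3 - <<'E'
from h import *
s=st();print(tocase(s['eef_pos']))
p,d=vision.read_camera("wrist"); cv2.imwrite(f"pics/wrist21.png",np.clip(p[:290,110:410].repeat(2,0).repeat(2,1)*1.6,0,255).astype('uint8'))
p,d=vision.read_camera("scene"); cv2.imwrite(f"pics/scene21.png",p); np.save("pics/scene21.npy",d)
for q in ((-30,205),(140,205),(140,127)):print(rel(w(q[0],0,q[1]),orient(LY,0)))
E
```

```text
t: 22.75
eef_pos: [523.8, 103.7, 135.8]
tcp_rot: [-1.575, 0.001, 0.087]
ft_force: [0.3, 0.9, -0.2]
opening: 0.004
t 22.75 tcp [523.8 103.7 135.8] rot [-1.575e+00  1.000e-03  8.700e-02] F [ 0.3  0.9 -0.2] M [-0.11  0.01 -0.05] op 0.004 q [ 0.07  0.42  1.84 -0.01  0.89 -0.01]
[[-37.62258944   0.63722632 135.80044219]]
[ -1.4 -65.4   6.2   0.2   0.2   0.5]
[ -0.9 -66.  176.2   0.2   0.2   0.5]
[ -1.6  12.  176.5   0.2   0.2   0.5]
```

View pics/wrist21.png

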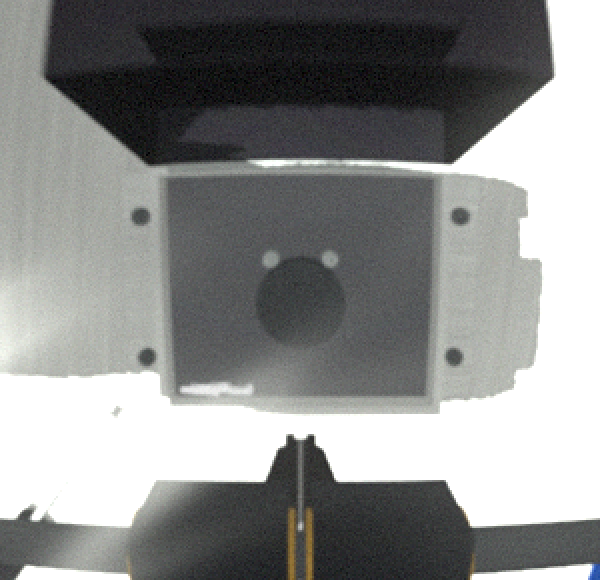

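View pics/scene21.png

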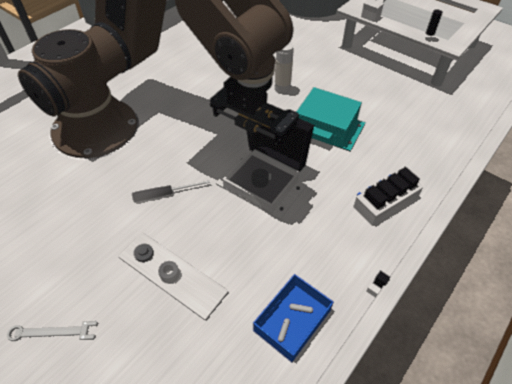

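```bash
python3 -m crank '[[0,-35,0,0,0,0],[0,-66,10,0,0,0],[0,-68,55,0,0,0],[-1,-68,100,0,0,0],[-1,-68,145,0,0,0]]' 0;  python3 - <<'E'
from h import *
s=st();print(tocase(s['eef_pos']))
for q in ((145,205),(145,125)):print(rel(w(q[0],0,q[1]),orient(LY,0)))
E
```

```text
t: 23.35
eef_pos: [511.5, 250.9, 206.9]
tcp_rot: [-1.574, -0.009, 0.088]
ft_force: [0.4, -0.5, 0.5]
opening: 0.004
t 23.35 tcp [511.5 250.9 206.9] rot [-1.574 -0.009  0.088] F [ 0.4 -0.5  0.5] M [-0.13 -0.    0.01] op 0.004 q [ 0.34  0.39  1.67 -0.01  1.08  0.26]
[[110.1253327    0.27948628 206.90011159]]
[ 0.4  1.8 34.9  0.2  0.1  0.5]
[-0.4 81.8 35.2  0.2  0.1  0.5]
```

```bash
python3 -m crank '[[0,0,20,0,0,0],[0,2,38,0,0,0],[0,30,38,0,0,0],[0,60,38,0,0,0],[0,70,38,0,0,0]]' 0;  python3 - <<'E'
from h import *
s=st();print(tocase(s['eef_pos']))
p,d=vision.read_camera("wrist"); cv2.imwrite(f"pics/wrist22.png",p)
p,d=vision.read_camera("scene"); cv2.imwrite(f"pics/scene22.png",np.clip(cv2.resize(p[50:200,190:350],None,fx=4,fy=4)*1.6,0,255).astype('uint8'))
for q in ((145,125),):print(rel(w(q[0],0,q[1]),orient(LY,0)))
E
```

```text
t: 23.85
eef_pos: [507.7, 287.8, 133.8]
tcp_rot: [-1.576, -0.005, 0.088]
ft_force: [0.5, -0.7, 0.1]
opening: 0.002
t 23.85 tcp [507.7 287.8 133.8] rot [-1.576 -0.005  0.088] F [ 0.5 -0.7  0.1] M [-0.09  0.08 -0.02] op 0.002 q [ 0.41  0.49  1.72 -0.01  0.93  0.32]
[[147.20773433   0.91634211 133.80312104]]
[ 0.  10.5 -2.3  0.3  0.1  0.4]
```

View pics/wrist22.png

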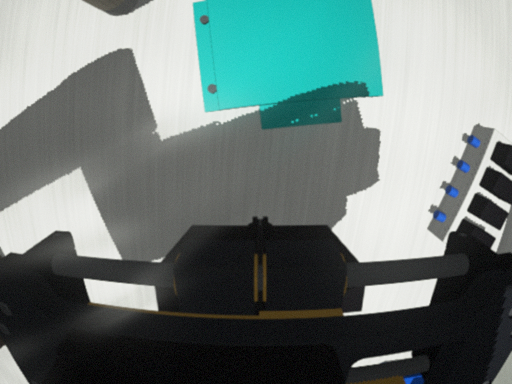

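View pics/scene22.png

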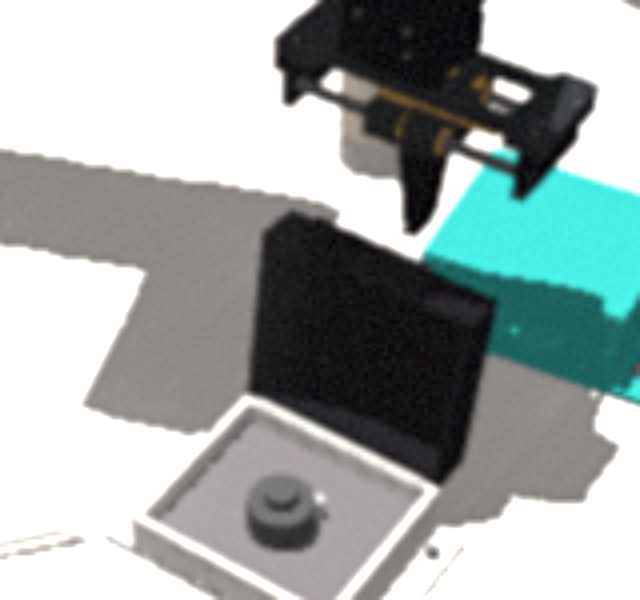

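```bash
cat >> h.py <<'E'
def Tc(deg,r=117,e=28,half=10):
    t=np.radians(deg); S=np.array([65,40.5])+r*np.array([-np.cos(t),np.sin(t)])+34*np.array([np.sin(t),np.cos(t)])
    return w(S[0]+half,0,S[1]-e)
E
python3 - <<'E'
from h import *
s=st()
for a in (102,98,94,90,85,80,75,70,65,60): print(a,tocase(Tc(a)).round(0),rel(Tc(a),orient(LY,0))[:3])
E
```

```text
t 23.95 tcp [508.5 288.  135.5] rot [-1.575 -0.007  0.087] F [-0.   0.3  0.5] M [-0.1   0.1   0.03] op 0.005 q [ 0.41  0.48  1.72 -0.01  0.93  0.32]
102 [[133.  -0. 120.]] [ -0.   15.6 -14.7]
98 [[125.   0. 124.]] [ -0.   11.9 -22.3]
94 [[117.  -0. 127.]] [ -0.    8.7 -30.2]
90 [[109.   0. 130.]] [ -0.    6.1 -38.3]
85 [[ 99.  -0. 132.]] [ -0.    3.7 -48.6]
80 [[ 88.  -0. 134.]] [ -0.    2.1 -59.1]
75 [[ 78.   0. 134.]] [ -0.    1.5 -69.8]
70 [[ 67.   0. 134.]] [ -0.1   1.7 -80.4]
65 [[ 56.  -0. 133.]] [ -0.1   3.  -90.9]
60 [[ 46.   0. 131.]] [-1.000e-01  5.100e+00 -1.014e+02]
```

```bash
python3 -m crank '[[0,10,-5,0,0,0],[0,11,-14,0,0,0],[0,11,-20,0,0,0],[0,10,-26,0,0,0],[0,9,-30,0,0,0]]' 0;  python3 - <<'E'
from h import *
s=st();print(tocase(s['eef_pos']))
p,d=vision.read_camera("scene"); cv2.imwrite(f"pics/scene23.png",np.clip(cv2.resize(p[50:200,190:350],None,fx=4,fy=4)*1.6,0,255).astype('uint8'))
for a in (94,90,85,80,75,70,65,60,55,50,45,40): print(a,rel(Tc(a),orient(LY,0))[:3])
E
```

```text
t: 24.45
eef_pos: [511.6, 258.5, 128.1]
tcp_rot: [-1.573, -0.009, 0.086]
ft_force: [-3.7, 8.1, 5.5]
opening: 0.006
t 24.45 tcp [511.6 258.5 128.1] rot [-1.573 -0.009  0.086] F [-3.7  8.1  5.5] M [ 1.38  0.61 -0.07] op 0.006 q [ 0.35  0.48  1.76 -0.01  0.9   0.27]
[[117.71693807  -0.45636163 128.08151436]]
94 [-0.5  1.4 -0.2]
90 [-0.5 -1.2 -8.3]
85 [ -0.5  -3.7 -18.6]
80 [ -0.5  -5.3 -29.2]
75 [ -0.5  -6.  -39.8]
70 [ -0.5  -5.7 -50.4]
65 [ -0.5  -4.5 -60.9]
60 [ -0.5  -2.4 -71.4]
55 [ -0.6   0.6 -81.6]
50 [ -0.6   4.5 -91.5]
45 [  -0.6    9.2 -101. ]
40 [  -0.7   14.7 -110. ]
```

View pics/scene23.png

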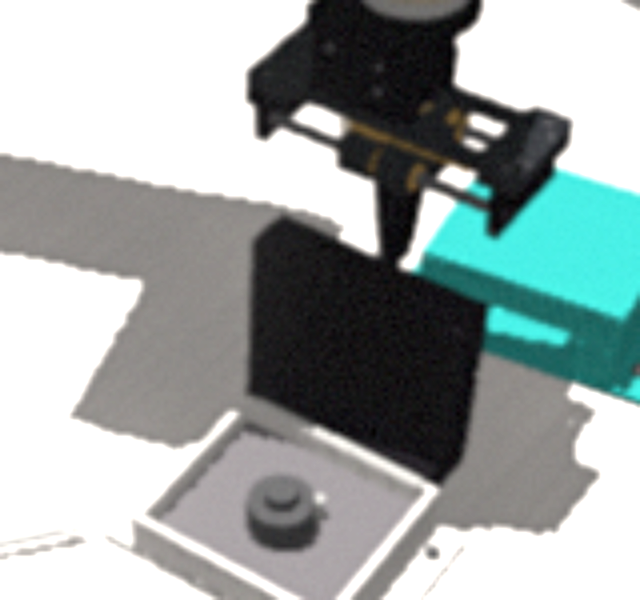

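```bash
python3 -m crank '[[0,-1,-8,0,0,0],[0,-4,-19,0,0,0],[0,-5,-29,0,0,0],[0,-6,-40,0,0,0],[0,-6,-50,0,0,0]]' 0;  python3 - <<'E'
from h import *
s=st();print(tocase(s['eef_pos']))
p,d=vision.read_camera("scene"); cv2.imwrite(f"pics/scene24.png",np.clip(cv2.resize(p[50:200,190:350],None,fx=4,fy=4)*1.6,0,255).astype('uint8'))
for a in (70,65,60,55,50,45,40,35,30,25,20): print(a,rel(Tc(a),orient(LY,0))[:3])
E
```

```text
t: 25.0
eef_pos: [516.1, 208.2, 135.2]
tcp_rot: [-1.571, -0.01, 0.086]
ft_force: [-0.7, 5.9, -3.1]
opening: 0.003
t 25.00 tcp [516.1 208.2 135.2] rot [-1.571 -0.01   0.086] F [-0.7  5.9 -3.1] M [1.24 0.17 0.03] op 0.003 q [ 0.27  0.45  1.79 -0.    0.89  0.18]
[[ 67.23445618  -0.62168294 135.20150436]]
70 [-0.7  1.1  0.8]
65 [-0.7  2.2 -9.7]
60 [ -0.7   4.3 -20.1]
55 [ -0.7   7.3 -30.3]
50 [ -0.7  11.2 -40.2]
45 [ -0.8  15.9 -49.8]
40 [ -0.8  21.4 -58.8]
35 [ -0.9  27.7 -67.4]
30 [ -1.   34.8 -75.4]
25 [ -1.   42.5 -82.7]
20 [ -1.1  50.8 -89.4]
```

View pics/scene24.png

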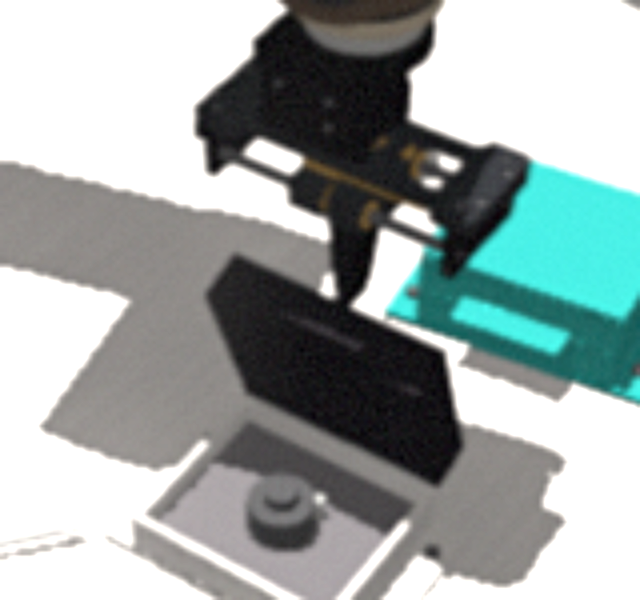

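Lid closing under control, about 65–70°. Continue.

```bash
python3 -m crank '[[0,2,-10,0,0,0],[0,4,-20,0,0,0],[0,7,-30,0,0,0],[0,11,-40,0,0,0],[0,16,-50,0,0,0]]' 0;  python3 - <<'E'
from h import *
s=st();print(tocase(s['eef_pos']))
for a in (50,45,40,35,30,25,20,15,10,5,0): print(a,rel(Tc(a),orient(LY,0))[:3])
E
```

```text
t: 25.55
eef_pos: [520.8, 157.3, 120.0]
tcp_rot: [-1.571, -0.011, 0.085]
ft_force: [-1.9, 5.8, 1.5]
opening: 0.007
t 25.55 tcp [520.8 157.3 120. ] rot [-1.571 -0.011  0.085] F [-1.9  5.8  1.5] M [0.89 0.4  0.01] op 0.007 q [ 0.17  0.45  1.84 -0.    0.84  0.09]
[[ 16.03066183  -0.98097201 120.04116299]]
50 [-0.9 -4.   9.8]
45 [-1.   0.8  0.3]
40 [-1.   6.3 -8.8]
35 [ -1.1  12.6 -17.4]
30 [ -1.2  19.6 -25.4]
25 [ -1.3  27.3 -32.7]
20 [ -1.4  35.6 -39.3]
15 [ -1.4  44.4 -45.2]
10 [ -1.5  53.7 -50.3]
5 [ -1.7  63.5 -54.6]
0 [ -1.8  73.5 -58. ]
```

```bash
python3 -m crank '[[0,6,-9,0,0,0],[0,12,-17,0,0,0],[0,19,-25,0,0,0],[0,27,-33,0,0,0],[0,35,-39,0,0,0]]' 0;  python3 - <<'E'
from h import *
s=st();print(tocase(s['eef_pos']))
p,d=vision.read_camera("scene"); cv2.imwrite(f"pics/scene25.png",np.clip(cv2.resize(p[90:240,170:330],None,fx=4,fy=4)*1.6,0,255).astype('uint8'))
for a in (25,20,15,10,7,5,3,0): print(a,rel(Tc(a),orient(LY,0))[:3])
E
```

```text
t: 26.05
eef_pos: [524.5, 117.5, 85.1]
tcp_rot: [-1.571, -0.012, 0.085]
ft_force: [-2.0, -1.0, 6.9]
opening: 0.004
t 26.05 tcp [524.5 117.5  85.1] rot [-1.571 -0.012  0.085] F [-2.  -1.   6.9] M [-0.23  0.58 -0.09] op 0.004 q [ 0.1   0.49  1.89 -0.    0.75  0.01]
[[-23.87007099  -1.29137257  85.09464243]]
25 [-1.  -8.8  7.9]
20 [-1.1 -0.5  1.3]
15 [-1.2  8.3 -4.6]
10 [-1.3 17.7 -9.7]
7 [ -1.3  23.5 -12.4]
5 [ -1.4  27.4 -14. ]
3 [ -1.4  31.4 -15.5]
0 [ -1.5  37.5 -17.4]
```

View pics/scene25.png

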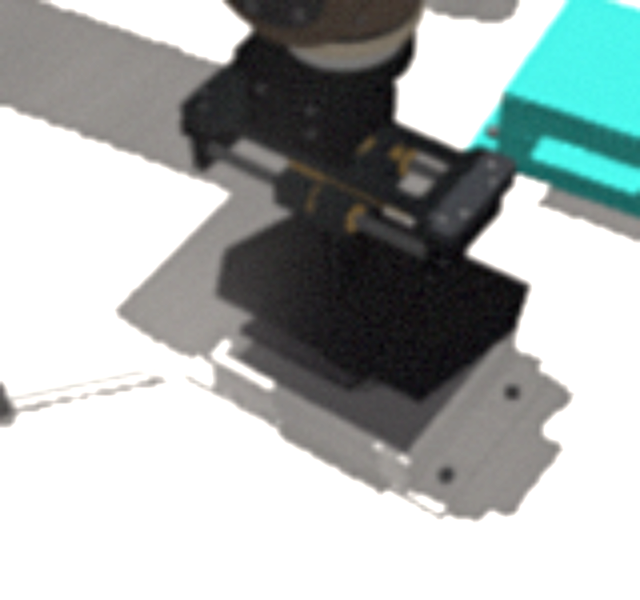

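```bash
python3 -m crank '[[0,5,-3,0,0,0],[0,10,-6,0,0,0],[0,15,-8,0,0,0],[0,20,-11,0,0,0],[0,25,-13,0,0,0]]' 0; python3 -m crank '[[0,3,-1,0,0,0],[0,6,-2,0,0,0],[0,9,-3,0,0,0],[0,9,-3,0,0,0]]' 0
python3 - <<'E'
from h import *
s=st();print(tocase(s['eef_pos']))
p,d=vision.read_camera("scene"); cv2.imwrite(f"pics/scene26.png",np.clip(cv2.resize(p[90:240,170:330],None,fx=4,fy=4)*1.6,0,255).astype('uint8'))
lidfit("scene",d,p)
for a in (5,0): print(a,rel(Tc(a),orient(LY,0))[:3])
E
```

```text
t: 26.6
eef_pos: [526.1, 103.3, 59.2]
tcp_rot: [-1.572, -0.011, 0.085]
ft_force: [-2.1, -2.5, 6.1]
opening: 0.004
t: 27.0
eef_pos: [526.5, 99.7, 50.1]
tcp_rot: [-1.573, -0.011, 0.085]
ft_force: [-0.5, -0.1, 1.1]
opening: 0.005
t 27.00 tcp [526.5  99.7  50.1] rot [-1.573 -0.011  0.085] F [-0.5 -0.1  1.1] M [-0.14  0.16  0.02] op 0.005 q [ 0.06  0.54  1.92 -0.    0.67 -0.02]
[[-41.76629619  -1.73456848  50.05002649]]
-50 1413 275.4
-30 1053 267.6
-10 553 331.7
10 1502 403.5
30 62 76.5
50 91 75.6
5 [-1.8 -6.5  3. ]
0 [-1.9  3.6 -0.4]
```

View pics/scene26.png

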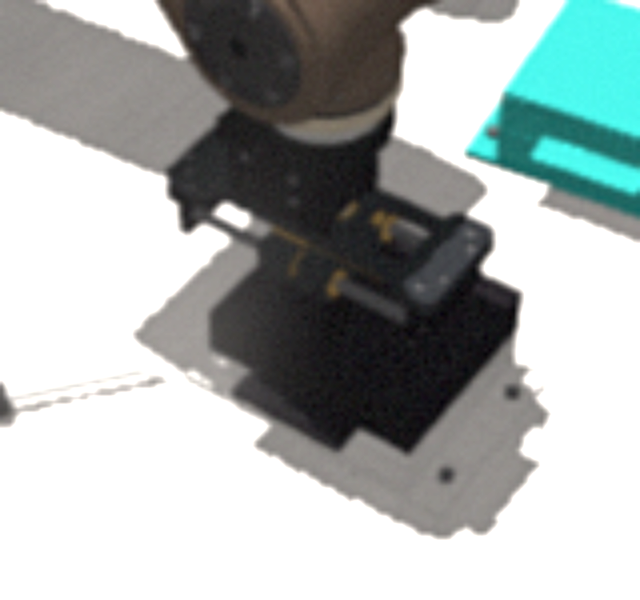

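```bash
python3 -m crank '[[0,1,0,0,0,0],[0,2,0,0,0,0],[0,2,0,0,0,0]]' 0; python3 -m crank '[[0,1,0,0,0,0],[0,2,0,0,0,0],[0,2,0,0,0,0]]' 0; python3 -m crank '[[0,1,0,0,0,0],[0,2,0,0,0,0],[0,2,0,0,0,0]]' 0
```

```text
t: 27.35
eef_pos: [526.8, 99.6, 48.2]
tcp_rot: [-1.573, -0.012, 0.085]
ft_force: [-1.0, -3.3, 3.6]
opening: 0.002
t: 27.65
eef_pos: [527.0, 99.3, 46.4]
tcp_rot: [-1.573, -0.012, 0.085]
ft_force: [-1.2, -2.0, 4.7]
opening: 0.007
t: 27.95
eef_pos: [527.2, 99.0, 44.5]
tcp_rot: [-1.574, -0.013, 0.085]
ft_force: [-1.7, -1.3, 4.2]
opening: 0.004
```

```bash
python3 -m crank '[[0,1,0,0,0,0],[0,2,0,0,0,0],[0,2,0,0,0,0]]' 0; python3 -m crank '[[0,1,0,0,0,0],[0,2,0,0,0,0],[0,2,0,0,0,0]]' 0; python3 -m crank '[[0,1,0,0,0,0],[0,2,0,0,0,0],[0,2,0,0,0,0]]' 0
```

```text
t: 28.25
eef_pos: [527.3, 98.8, 43.6]
tcp_rot: [-1.574, -0.013, 0.085]
ft_force: [-5.6, -4.2, 16.8]
opening: 0.0
t: 28.55
eef_pos: [527.4, 98.7, 43.4]
tcp_rot: [-1.575, -0.014, 0.086]
ft_force: [-8.2, -2.4, 28.8]
opening: 0.006
t: 28.85
eef_pos: [527.4, 98.7, 43.4]
tcp_rot: [-1.575, -0.016, 0.086]
ft_force: [-9.3, -2.2, 31.6]
opening: 0.005
```

```bash
python3 -m crank '[[0,-6,0,0,0,0],[0,-40,0,0,0,0],[0,-85,0,0,0,0],[0,-120,-40,0,0,0],[0,-130,-85,0,0,0]]' 0; python3 -m crank '[[0,0,-50,0,0,0],[0,0,-100,0,0,0],[0,0,-150,0,0,0],[0,0,-150,0,0,0],[0,0,-150,0,0,0]]' 0
python3 - <<'E'
from h import *
s=st()
for n in ("scene","top"):
    p,d=vision.read_camera(n); cv2.imwrite(f"pics/{n}27.png",p)
    lidfit(n,d,p)
    Q=tocase(cloud(n,d).reshape(-1,3)); k=p.reshape(-1,3).max(1)<75
    m=k&(abs(Q[:,1])<68)&(abs(Q[:,0])<58)&(Q[:,2]>60)&(Q[:,2]<100); q=Q[m]
    A=np.c_[q[:,0],q[:,1],np.ones(len(q))]; print(n,len(q),np.linalg.lstsq(A,q[:,2],rcond=None)[0])
E
```

```text
t: 29.35
eef_pos: [533.8, 14.7, 177.0]
tcp_rot: [-1.575, -0.021, 0.089]
ft_force: [1.0, 0.3, -0.6]
opening: 0.005
t: 29.85
eef_pos: [547.0, -135.5, 177.3]
tcp_rot: [-1.575, -0.02, 0.087]
ft_force: [-0.4, -0.8, 0.5]
opening: 0.004
t 29.85 tcp [ 547.  -135.5  177.3] rot [-1.575 -0.02   0.087] F [-0.4 -0.8  0.5] M [-0.06  0.1   0.03] op 0.004 q [-0.36  0.4   1.73  0.01  0.99 -0.45]
-50 351 74.8
-30 348 74.7
-10 342 74.9
10 327 74.8
30 331 74.9
50 304 75.0
scene 1890 [1.60483420e-03 1.90699328e-03 7.48122961e+01]
-50 363 74.4
-30 363 74.4
-10 365 74.7
10 361 74.6
30 368 74.6
50 368 74.7
top 2051 [ 4.82720215e-04 -2.83914994e-03  7.45870532e+01]
```

View pics/scene27.png

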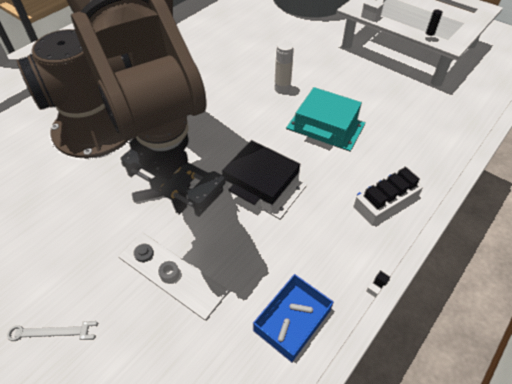

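```bash
python3 -c "
from h import *
s=st(); print(abs(s['qvel']).max()); job.job_done()"
```

```text
t 29.95 tcp [ 547.1 -133.8  177.5] rot [-1.575 -0.02   0.09 ] F [-0.4 -0.5 -0.4] M [-0.03  0.05 -0.02] op 0.005 q [-0.36  0.4   1.74  0.01  0.99 -0.45]
0.016167977760385026
the job is handed in; nothing more can be done
```

The job is handed in at about 30 s of the 69 s allowed; no verdict was reported. The tall hub is in the fixture and the lid is shut.

**What I did**
- I lifted the lid by its lip to about 100°, judged from the pictures and the arc followed, not a measured angle.
- I took the hub from the far (+x) end of the pallet row and set it on the tray floor, with contact at the height I had worked out.
- I pushed the hub against the pins, first in the grip (about 9 N), then with shut fingers from the front (about 16 N, and it gave only 0.4 mm).
- I swung the lid down steadily with forces under about 12 N, then pressed it to a hard stop at about 32 N.

**Last checks**
- **Lid:** depth from both fixed cameras shows its top flat at 74.6–74.8 mm, with a slope of 0.002 rad or less.
- **Hub:** before closing, the wrist camera showed it upright and touching both pins evenly. It could not be seen once the lid was shut.
- **Other parts:** the collar and button hub look unmoved in the final picture.
- **Arm:** it stands clear, and the force readings are about zero.

**What failed or disagreed**
- **First lift missed:** the fingers rose in front of the lip without moving the lid.
- **Fingertip position:** the tips sit about 28–31 mm behind the reported TCP (the tool point between the fingertips), not at it as the description says. I allowed for this from then on, and the later contact heights agreed with it.
- **Case position:** my first estimate was about 1 mm off sideways, and I corrected it from the wrist camera.

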